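Frame the toffee slab and fill it with walnuts

ROBOT

A 6-joint arm with a two-finger parallel gripper is mounted at the origin on the work surface. World frame = base frame: x ahead of the robot, y to its left, z up, the work surface at z = 0. Lengths are in mm, angles in degrees, forces in N, time in s.
With the tool pointing down it reaches from about 300 to 850 mm from the base axis. Payload 4.2 kg.
Tool frame: the origin (TCP) lies on the centre line of the jaws, within the pads' length; the fingertips stand 14 mm ahead of it and the grasp point (between the pads) lies 5 mm behind it; z points along the fingers, y is the line along which they close (so a half turn about z gives the same grasp; the last joint's range is limited). The gripper opens to 91 mm and grips with 3 to 60 N. Pads are 32 mm wide; open, the fingers measure 118 mm over their backs; the gripper's body (76 mm by 178 mm) begins 60 mm behind the grasp point.
Start: joints at [71.792, 18.312, 89.639, -0, 72.044, -1.146], TCP at [168.717, 549.706, 227.976] pointing down, gripper open.
Joint ranges: [-177.97, 177.97], [-48.28, 115.42], [12.27, 149.76], [-77.06, 257.06], [2.81, 150.46], [-146.56, 146.56]. Speed limits (degrees/s): [147.25, 147.25, 180, 180, 180, 180].

INTERFACE

Orientations are given as [roll, pitch, yaw] about the fixed x, y, z axes, in that order (R = Rz(yaw) Ry(pitch) Rx(roll)).
In Python, from workcell import * gives the robot as it stands. The module is installed in compiled form; this text tells all that it offers.
- The arm moves only by the shell command python3 -m crank 'ROWS' [FORCE]. ROWS is JSON, a list of rows, each an object of numbers: "grip": the finger opening in m, from 0 to 0.0912; "x", "y", "z": the shift along the tool's x, y, z in m; "yaw": the turn about the tool's z in rad. In form: [{"grip": .., "x": .., "y": .., "z": .., "yaw": ..}, ...]. A call has exactly 5 rows; each row is the pose to reach, as a shift and turn from the pose commanded when the call began, along the tool's axes at that moment; what a row does not reach only later rows make up. A row lasts 1/12 s, in which the tool goes at most 41.7 mm and 7.16 degrees, less where a joint would pass 70% of its speed; a pose out of reach is approached as far as the arm can. A call with a gripper value outside its range is refused whole. The fingers move at their own pace and stop on an object; FORCE is the grip in N (left out, the last holds). Time passes only in rows, so rows that repeat a pose let the fingers close, or fill a call up. It gives the time, the measured TCP pose, the force, the opening and the grip force at its end, in the units of the state.
- state(): the state, without advancing time (a new reading comes with each control period).
- grab_frame(name): name is "side" or "top"; returns the picture (480x640x3 uint8, red, green, blue); there is no depth.
- camera_model(name): a dict with "intrinsics" (3x3 intrinsics, pixels), "R" (3x3) and "t" (3): a world point X has camera coordinates R X + t. Camera axes: x right, y down, z forward; pixel columns grow to the right and rows downward; lengths in mm; the calibration is good to about 2 mm. A picture is of the moment at which its call begins. camera_model takes no time and is no camera call.
- job_done(): hands the job in; it is judged then, once.
The state is a dict: "time_s": time; "qpos": joint angles; "qvel": joint speeds; "effort": joint torques, N m; "ee_pos": TCP position; "ee_rot": TCP orientation; "force": force on the tool from outside, world axes, zero at the start; "torque": the same for the moment, N m; "gripper_width": finger opening in mm; "gripper_force": force on a finger pad.
Only numpy, scipy, OpenCV 4.12 (cv2) and the standard library are available. Lean on these libraries where they do the work, as an engineer would, in place of code of your own. Each camera call takes 0.05 s, during which the arm holds its last target. There are 200 camera calls.

TASK

Get the marble slab ready for pouring walnut toffee: first close both open ends of the frame by laying one loose steel bar across each, on the slab and flush against the ends of both side rails so that no toffee can run out. Only then tip all the walnuts out of the mug into the frame, and stand the mug upright on its cork mat again. Any walnuts lying about on the worktop go into the frame as well, and the jar, the pepper mill and the bowl stay where they are.

Things in the scene. Friction and masses are not known exactly. Their poses are not given: they have to be found in the camera images.
- slab: white marble slab 230 x 360 x 15 mm, fixed. Origin: centre of its underside; z up, y along its 360 mm length. Two steel side rails, 16 mm wide, 20 mm high, 210 mm long, are screwed on top parallel to y, centre lines at x = +-73 mm (130 mm clear between them), square ends at y = +-105 mm. Between them lies the frame, 130 x 210 mm, open at both ends until the end bars lie across them
- end_1 (a point): middle of the frame's open +y end, halfway between the two rail ends and at half the rails' height (25 mm above the worktop). A bar flush against both rail ends has its centre 10 mm farther out along the slab's +y
- end_2 (a point): the same for the frame's -y end; a flush bar's centre lies 10 mm farther out along the slab's -y
- board: pale wooden paddle chopping board, 210 x 150 x 15 mm with a 75 mm handle to -x, fixed; the end bars lie on it at the start. Origin: centre of the underside of its 210 x 150 mm part, z up
- mat: round cork mat, 124 mm across, 5 mm thick, fixed; the mug stands on it at the start and goes back onto it. Origin: centre of its underside
- mug: white enamel mug with a dark rim, holding walnuts, 0.2 to 0.33 kg empty; 82 mm tall, outside diameter 78 mm at the foot, 96 mm at the rim, wall 3 mm, floor 4 mm, straight flared sides. Origin: centre of its underside; z up through the mouth, +y towards the handle
- mug_handle (a point): grip point of the mug's handle, 68 mm from the mug's axis and 58 mm above its foot, axes as the mug's. The handle is a D-shaped strap 14 mm wide along the mug's x (the width to grip), standing out along +y from the wall to 87 mm from the axis, from 25 to 78 mm above the foot, open inside the D
- bar_a: loose end bar: solid square steel bar 170 x 20 x 20 mm, 0.4 to 0.6 kg. Origin: its centre; x along its length. The two end bars are alike; either may go at either end of the frame
- bar_b: loose end bar: solid square steel bar 170 x 20 x 20 mm, 0.4 to 0.6 kg. Origin: its centre; x along its length. The two end bars are alike; either may go at either end of the frame
- nut1: walnut in its shell: brown, barrel-shaped, 31 mm across and 30 mm tall with 16 mm flats at both ends, so it rolls when pushed and comes to rest; 15 g. Origin: its centre. In the mug at the start
- nut2: walnut in its shell: brown, barrel-shaped, 31 mm across and 30 mm tall with 16 mm flats at both ends, so it rolls when pushed and comes to rest; 15 g. Origin: its centre. In the mug at the start
- nut3: walnut in its shell: brown, barrel-shaped, 31 mm across and 30 mm tall with 16 mm flats at both ends, so it rolls when pushed and comes to rest; 15 g. Origin: its centre. In the mug at the start
- nut4: walnut in its shell: brown, barrel-shaped, 31 mm across and 30 mm tall with 16 mm flats at both ends, so it rolls when pushed and comes to rest; 15 g. Origin: its centre. In the mug at the start; absent in some starts
- nut5: walnut in its shell: brown, barrel-shaped, 31 mm across and 30 mm tall with 16 mm flats at both ends, so it rolls when pushed and comes to rest; 15 g. Origin: its centre. In the mug at the start; absent in some starts
- stray1: walnut in its shell: brown, barrel-shaped, 31 mm across and 30 mm tall with 16 mm flats at both ends, so it rolls when pushed and comes to rest; 15 g. Origin: its centre. Lying loose on the worktop at the start, standing on a flat; absent in some starts
- stray2: walnut in its shell: brown, barrel-shaped, 31 mm across and 30 mm tall with 16 mm flats at both ends, so it rolls when pushed and comes to rest; 15 g. Origin: its centre. Lying loose on the worktop at the start, standing on a flat; absent in some starts
- stray3: walnut in its shell: brown, barrel-shaped, 31 mm across and 30 mm tall with 16 mm flats at both ends, so it rolls when pushed and comes to rest; 15 g. Origin: its centre. Lying loose on the worktop at the start, standing on a flat; absent in some starts
- stray4: walnut in its shell: brown, barrel-shaped, 31 mm across and 30 mm tall with 16 mm flats at both ends, so it rolls when pushed and comes to rest; 15 g. Origin: its centre. Lying loose on the worktop at the start, standing on a flat; absent in some starts
- jar: glass storage jar with a wooden lid, 72 mm across, 120 mm tall; not part of the job, stands beyond the slab. Origin: centre of its underside
- mill: dark wooden pepper mill, 54 mm across, 145 mm tall; not part of the job, stands beyond the slab. Origin: centre of its underside
- bowl: blue ceramic bowl, 120 mm across, 50 mm tall; not part of the job, stands beyond the slab. Origin: centre of its underside
Not all that is in view belongs to the job. Of the things like the mat, leave any that is red; of the rest the larger one is meant.

How it is judged:
By the outcome, as a careful person would: the job done as asked, in the order asked, and still so for the second after the job is handed in, with the robot touching nothing.
Of nut4, nut5 only 1 to 2 are there at a start; the rules pass over those that are not, and their reading is None.
Of stray1, stray2, stray3, stray4 only 2 to 4 are there at a start; the rules pass over those that are not, and their reading is None.
At some moment in a run one of bar_a, bar_b may be knocked a few centimetres aside while the robot is not near it.
It also fails if it takes over 210 s, if anything falls off the work surface, if the arm or the gripper's body presses on something with over 40 N, if the wrist force passes 120 N, or if a joint passes its speed limit or range.

## Working session

There is one attempt and no reset: what is moved stays moved. The work goes in short steps, Python scripts to look and compute and a shell command to move; the robot and the scene stay as the last step left them, time stands still between calls to the robot, and variables do not carry over. Pictures are saved under pics/ and viewed, at most 14 in all, crops included, and the job is handed in when it is done.

```bash
mkdir -p pics; python3 - <<'E'
from workcell import *
import cv2
for n in("side","top"):
    f=grab_frame(n); cv2.imwrite(f"pics/{n}0.png",f[:,:,::-1])
    m=camera_model(n); print(n,m)
print(state())
E
```

```text
side {'intrinsics': array([[602.45624063,   0.        , 315.33098716],
       [  0.        , 602.45624063, 231.87361104],
       [  0.        ,   0.        ,   1.        ]]), 'R': array([[ 0.88665871, -0.46242042,  0.00191844],
       [-0.34844343, -0.67083179, -0.65465402],
       [ 0.30401234,  0.57978622, -0.75592621]]), 't': array([-504.32874532,  246.24011407, 1389.48933674])}
top {'intrinsics': array([[484.42464455,   0.        , 317.13881124],
       [  0.        , 484.42464455, 241.14661309],
       [  0.        ,   0.        ,   1.        ]]), 'R': array([[-0.00257642, -0.99979471, -0.02009712],
       [-0.99414598,  0.00473162, -0.10794161],
       [ 0.10801454,  0.01970136, -0.99395408]]), 't': array([  -5.02771813,  575.05741873, 1083.86350177])}
{'time_s': 0.1, 'qpos': array([ 7.17913171e+01,  1.83490954e+01,  8.96988058e+01, -1.75350579e-03,
        7.20436306e+01, -1.14722120e+00]), 'qvel': array([ 0.06723434, -0.10279042, -0.0930815 ,  0.0669986 , -0.03304068,
        0.02491039]), 'effort': array([ 3.05257686e-07, -4.13331771e+01, -2.32510436e+01,  7.29068276e-02,
        4.22220665e-02, -7.22637174e-05]), 'ee_pos': array([168.59253134, 549.2878337 , 227.19726625]), 'ee_rot': array([-1.79908453e+02, -1.65704189e-04,  1.62939080e+02]), 'force': array([ 0.41863006,  0.27769572, -0.21607285]), 'torque': array([-0.01941903,  0.03586481,  0.00448585]), 'gripper_force': 0.0, 'gripper_width': 91.36112555142049}
```

View pics/top0.png

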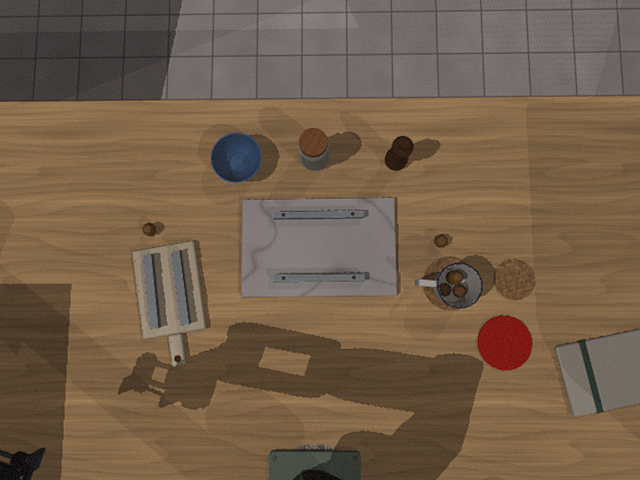

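View pics/side0.png

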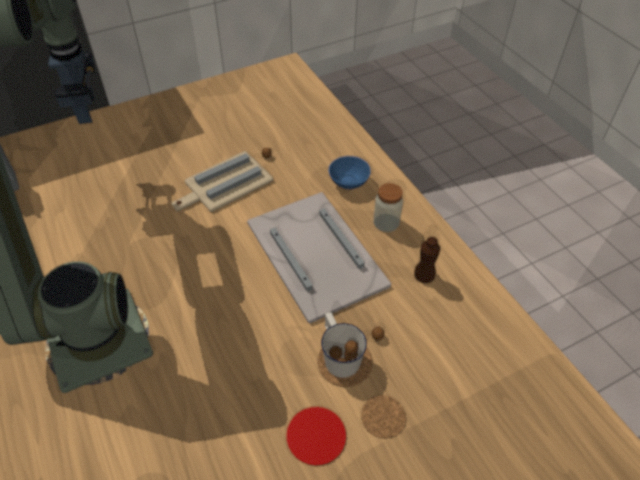

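The top view shows the slab at (319,247), bars on the board at (153,288) and (181,285), and strays at (150,229) and (442,240). The mug is at (459,285) on the larger cork mat (447,283), with its handle towards the slab. The small cork mat at (516,279) and the red one are distractors. The side view agrees: mug at (343,350), strays at (267,153) and (378,333).

```bash
cat > h.py <<'E'
import numpy as np, cv2
from workcell import *
C={n:camera_model(n) for n in("side","top")}
def ray(n,u,v):
    c=C[n]; R=np.array(c["R"]);d=R.T@np.linalg.inv(c["intrinsics"])@[u,v,1]
    return -R.T@np.array(c["t"]),d/np.linalg.norm(d)
def onz(n,p,z):
    o,d=ray(n,*p); return o+d*(z-o[2])/d[2]
def proj(n,X):
    c=C[n]; q=c["intrinsics"]@(np.array(c["R"])@X+c["t"]); return q[:2]/q[2]
def tri(pt,ps):
    (a,d),(b,e)=ray("top",*pt),ray("side",*ps)
    s=np.linalg.lstsq(np.c_[d,-e],b-a,rcond=None)[0]
    p,q=a+s[0]*d,b+s[1]*e
    return (p+q)/2,np.linalg.norm(p-q)
def blobs(img,lo,hi,win,amin=30):
    x0,y0,x1,y1=win
    m=cv2.inRange(cv2.cvtColor(img,cv2.COLOR_RGB2HSV)[y0:y1,x0:x1],np.array(lo),np.array(hi))
    cs,_=cv2.findContours(m,cv2.RETR_EXTERNAL,cv2.CHAIN_APPROX_NONE)
    return sorted([c+[x0,y0] for c in cs if cv2.contourArea(c)>=amin],key=cv2.contourArea,reverse=True)
E
python3 - <<'E'
from h import *
T=cv2.imread("pics/top0.png")[:,:,::-1].copy();S=cv2.imread("pics/side0.png")[:,:,::-1].copy()
hsv=lambda I:cv2.cvtColor(I,cv2.COLOR_RGB2HSV)
for nm,I,ps in(("top",T,[(320,214),(320,211),(320,245),(152,290),(148,290),(156,290),(180,285),(166,288),(150,229),(442,241),(200,350),(435,300),(445,240),(455,277),(425,283),(480,285)]),("side",S,[(345,240),(290,260),(310,250),(225,165),(233,185),(267,153),(378,333),(330,320),(343,325),(350,345)])):
    H=hsv(I)
    print(nm,[(p,H[p[1],p[0]].tolist()) for p in ps])
a=cv2.resize(T[215:350,120:220],None,fx=4,fy=4,interpolation=2);b=cv2.resize(T[215:350,400:500],None,fx=4,fy=4,interpolation=2)
cv2.imwrite("pics/c1.png",np.hstack([a,b])[:,:,::-1])
E
```

```text
top [((320, 214), [105, 5, 106]), ((320, 211), [100, 8, 94]), ((320, 245), [8, 16, 128]), ((152, 290), [120, 7, 109]), ((148, 290), [100, 7, 108]), ((156, 290), [40, 17, 45]), ((180, 285), [113, 9, 108]), ((166, 288), [15, 60, 153]), ((150, 229), [12, 150, 90]), ((442, 241), [14, 145, 95]), ((200, 350), [15, 115, 133]), ((435, 300), [15, 134, 97]), ((445, 240), [14, 155, 89]), ((455, 277), [13, 144, 94]), ((425, 283), [16, 27, 159]), ((480, 285), [173, 11, 93])]
side [((345, 240), [50, 12, 129]), ((290, 260), [30, 6, 121]), ((310, 250), [16, 30, 162]), ((225, 165), [40, 6, 123]), ((233, 185), [60, 3, 73]), ((267, 153), [14, 155, 79]), ((378, 333), [14, 148, 105]), ((330, 320), [19, 31, 195]), ((343, 325), [18, 27, 113]), ((350, 345), [15, 154, 114])]
```

View pics/c1.png

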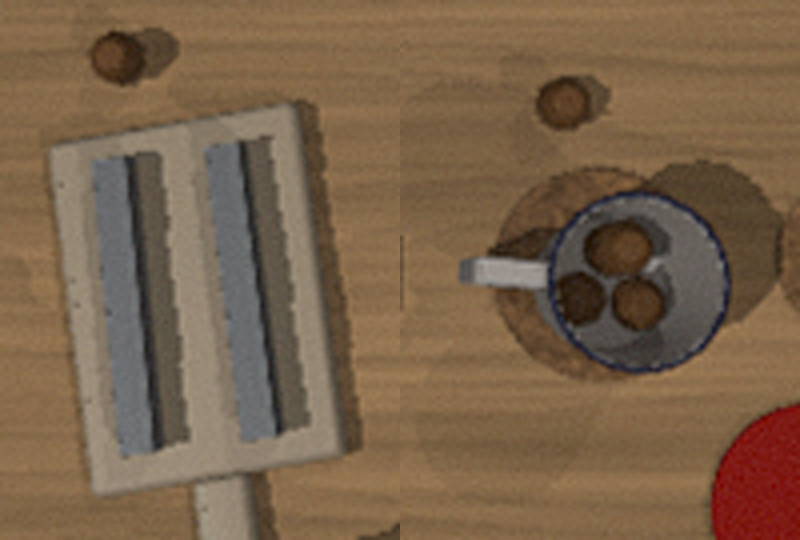

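Left crop: both bars' top faces are clean, with the board's corners visible. Right crop: three nuts are visible in the mug, whose handle points left (+y), and the mat is partly hidden. Next I measure with masks in both views.

```bash
cat >> h.py <<'E'
def steel(img,win,vmin,d=3,amin=60):
    x0,y0,x1,y1=win
    b=cv2.GaussianBlur(img,(3,3),0)[y0:y1,x0:x1].astype(int)
    m=((b[...,0]-b[...,2]<d)&(b.max(2)>vmin)).astype(np.uint8)*255
    cs,_=cv2.findContours(m,cv2.RETR_EXTERNAL,cv2.CHAIN_APPROX_NONE)
    return sorted([c+[x0,y0] for c in cs if cv2.contourArea(c)>=amin],key=cv2.contourArea,reverse=True)
def rect_world(n,c,z):
    P=np.array([onz(n,p,z)[:2] for p in cv2.boxPoints(cv2.minAreaRect(c))])
    P1=np.array([onz(n,p,z)[:2] for p in c[:,0,:].astype(float)])
    (cx,cy),(w,h),a=cv2.minAreaRect(P1.astype(np.float32))
    if w<h: a,w,h=a+90,h,w
    return np.round([cx,cy,w,h,(a+90)%180-90],1)
E
python3 - <<'E'
from h import *
T=cv2.imread("pics/top0.png")[:,:,::-1].copy();S=cv2.imread("pics/side0.png")[:,:,::-1].copy()
mid=lambda c:np.array(cv2.minAreaRect(c)[0])
tw={"bars":((130,235,215,345),35),"rails":((245,200,395,295),35)}
sw={"bars":((180,150,275,215),37),"rails":((262,200,380,300),37)}
for k in tw:
    a=steel(T,tw[k][0],85)[:3]; b=steel(S,sw[k][0],95)[:3]
    print(k,[(cv2.contourArea(c),mid(c).round(1),rect_world("top",c,35)) for c in a],"\n side",[(cv2.contourArea(c),mid(c).round(1),rect_world("side",c,35)) for c in b])
    for c in a[:2]:
        for e in b[:2]:
            X,g=tri(mid(c),mid(e)); print(X.round(1),round(g,1)) if g<20 else 0
nt=blobs(T,(5,125,40),(17,255,112),(130,215,170,245),20)[:2]+blobs(T,(5,125,40),(17,255,112),(425,225,455,252),20)[:2]
ns=blobs(S,(5,125,40),(17,255,118),(255,143,280,163),20)[:2]+blobs(S,(5,125,40),(17,255,118),(365,320,390,345),20)[:2]
for L,n in((nt,"top"),(ns,"side")): print(n,[(cv2.contourArea(c),mid(c).round(1),onz(n,mid(c),15).round(1)) for c in L])
E
```

```text
bars [(492.5, array([150.3, 291. ]), array([462.7, 374.2, 166. ,  18. ,   7.7])), (492.5, array([179.7, 287.3]), array([470.6, 307. , 166. ,  17.9,   9.2]))] 
 side [(83.0, array([221.4, 167.8]), array([459.4, 367.1, 155. ,  11.6,   7.4]))]
[461.8 378.1  24.2] 0.5
rails [(563.0, array([318.5, 277.5]), array([491.4,  -9.9, 207.2,  15.9,  89.8])), (541.5, array([317.5, 213.8]), array([638.1,  -8.1, 210.2,  17.4, -89.5]))] 
 side [(213.5, array([290.4, 258.9]), array([488.1, -16.5, 200.8,  14.3, -89.2])), (206.0, array([341.2, 237.8]), array([633.7, -14.5, 202.3,  13. , -89.8]))]
[492.3 -10.   20.4] 0.9
[640.4  -7.9  20.1] 0.3
top [(118.0, array([149., 229.]), array([607.5, 389.6,  15. ])), (122.0, array([440.7, 240.8]), array([ 576.2, -293.9,   15. ]))]
side [(63.5, array([266.5, 152.5]), array([607.6, 387.9,  15. ])), (125.0, array([377.7, 334.1]), array([ 575.7, -296. ,   15. ]))]
```

```bash
python3 - <<'E'
from h import *
T=cv2.imread("pics/top0.png")[:,:,::-1].copy();S=cv2.imread("pics/side0.png")[:,:,::-1].copy()
mid=lambda c:np.array(cv2.minAreaRect(c)[0])
for k,w,vs,tw in(("bars",(180,150,275,215),(100,110),(130,235,215,345)),("rails",(262,200,380,300),(105,118),(245,200,395,295))):
    a=steel(T,tw,85)[:2]
    for v in vs:
      for d in(8,14):
        b=[c for c in steel(S,w,v,d) if cv2.contourArea(c)<900][:2]
        print(k,v,d,[(cv2.contourArea(c),rect_world("side",c,35)) for c in b],[np.r_[tri(mid(c),mid(e))].round(1) if 0 else (tri(mid(c),mid(e))[0].round(1),round(tri(mid(c),mid(e))[1],1)) for c in a for e in b if tri(mid(c),mid(e))[1]<8])
# mug: dark blue rim in top; ellipse
x0,y0,x1,y1=425,255,500,315
b=T[y0:y1,x0:x1].astype(int); m=((b[...,2]-b[...,0]>6)).astype(np.uint8)
ys,xs=np.nonzero(m); pts=np.c_[xs+x0,ys+y0].astype(np.float32); print("rim n",len(pts))
c=cv2.convexHull(pts); W=np.array([onz("top",p,87)[:2] for p in c[:,0]],np.float32); print("rim",cv2.minEnclosingCircle(W),cv2.fitEllipse(W))
x0,y0,x1,y1=310,315,375,380
b=S[y0:y1,x0:x1].astype(int); m=((b[...,2]-b[...,0]>6)).astype(np.uint8)
ys,xs=np.nonzero(m); pts2=np.c_[xs+x0,ys+y0].astype(np.float32); print(len(pts2)); c2=cv2.convexHull(pts2)
W=np.array([onz("side",p,87)[:2] for p in c2[:,0]],np.float32); print("rim side",cv2.minEnclosingCircle(W),cv2.fitEllipse(W))
print(tri(cv2.fitEllipse(c)[0],cv2.fitEllipse(c2)[0]))
# handle
h=blobs(T,(0,0,120),(30,60,255),(408,270,440,296),10); print("handle",[(cv2.contourArea(c),rect_world("top",c,83)) for c in h[:2]])
# mat: cork distinguished by texture; left boundary pts by eye from crop
P=np.array([[onz("top",(400+u/4,215+v/4),5)[:2]] for u,v in((497,290),(510,230),(545,188),(590,167),(630,172),(545,365),(590,380),(510,330))],np.float32); print("mat",cv2.fitEllipse(P),cv2.minEnclosingCircle(P))
E
```

```text
bars 100 8 [(143.5, array([467.6, 302.7, 164.1,  14.1,   8.9])), (131.0, array([459.3, 369.5, 163.7,  13.2,   7.8]))] [(array([461.5, 377.1,  27.4]), np.float64(1.3)), (array([469.5, 309.5,  27.7]), np.float64(1.5))]
bars 100 14 [(190.5, array([467.4, 303.8, 168.6,  16.3,   8.9])), (170.0, array([459.4, 370.6, 167.7,  19.3,   6.2]))] [(array([461.4, 376.6,  28.7]), np.float64(1.3)), (array([469.3, 309.1,  29.1]), np.float64(1.9))]
bars 110 8 [(108.5, array([468.2, 304.5, 162.2,  11.8,   9.8])), (96.0, array([460. , 370.9, 161.7,  11.1,   8. ]))] [(array([461.2, 376.6,  29.1]), np.float64(1.8)), (array([469.4, 308.7,  30.3]), np.float64(1.6))]
bars 110 14 [(153.5, array([468.1, 305.4, 166.7,  13.5,   9.8])), (134.5, array([460.9, 372.6, 164. ,  14. ,   8. ]))] [(array([461.6, 375.6,  31.4]), np.float64(0.9)), (array([469.3, 308.4,  31.3]), np.float64(1.8))]
rails 105 8 [(321.5, array([488.7, -12.1, 206.8,  20.1, -89.2])), (255.0, array([636.9, -11.2, 208.3,  15.8, -89.1]))] [(array([491.7,  -9.9,  25.5]), np.float64(0.1)), (array([640.5,  -8.3,  24.7]), np.float64(1.5))]
rails 105 14 
[... 403 characters left out ...]
), np.float64(1.3))]
rails 118 14 [(319.5, array([492.6, -12.9, 215. ,  24.3, -87.4])), (265.5, array([637.8, -10.8, 216.6,  19.4, -89.3]))] [(array([493.8, -10.9,  27.2]), np.float64(4.7)), (array([641.3,  -8.8,  27.1]), np.float64(4.0))]
rim n 149
rim ((472.4181213378906, -313.4608459472656), 48.46963882446289) ((472.85894775390625, -313.53155517578125), (95.07986450195312, 96.57718658447266), 14.510624885559082)
1Traceback (most recent call last):
  File "<stdin>", line 18, in <module>
cv2.error: OpenCV(4.12.0) /io/opencv/modules/imgproc/src/shapedescr.cpp:361: error: (-201:Incorrect size of input array) There should be at least 5 points to fit the ellipse in function 'fitEllipseNoDirect'
```

```bash
cat >> h.py <<'E'
def go(x,y,z,yaw,ref=None):
    s=state(); p=s["ee_pos"]; a=np.radians(s["ee_rot"][2])
    d=np.array([x,y,z])-p; t=np.array([np.cos(a),np.sin(a)]); n=np.array([np.sin(a),-np.cos(a)])
    dy=(yaw-s["ee_rot"][2]+180)%360-180
    print("at",p.round(1),s["ee_rot"].round(1),"F",np.round(s["force"],1),"w",round(s["gripper_width"],1),"gf",round(s["gripper_force"],1),"t",round(s["time_s"],1))
    print("-> x %.4f y %.4f z %.4f yaw %.4f"%(d[:2]@t/1e3,d[:2]@n/1e3,-d[2]/1e3,-np.radians(dy)))
E
python3 - <<'E'
from h import *
T=cv2.imread("pics/top0.png")[:,:,::-1].copy();S=cv2.imread("pics/side0.png")[:,:,::-1].copy()
for V in((0,0,120),(0,0,135)):
  h=blobs(T,V,(30,50,255),(408,270,440,296),10); print("handle",[(cv2.contourArea(c),cv2.boundingRect(c),rect_world("top",c,83)) for c in h[:2]])
  h=blobs(S,V,(30,50,255),(315,305,340,332),10); print("handle side",[(cv2.contourArea(c),cv2.boundingRect(c),rect_world("side",c,83)) for c in h[:2]])
P=np.array([[onz("top",(400+u/4,215+v/4),5)[:2]] for u,v in((497,290),(510,230),(545,188),(590,167),(630,172),(545,365),(590,380),(510,330))],np.float32); print("mat",cv2.fitEllipse(P))
go(470.5,307,100,-172)
E
```

```text
handle [(82.5, (419, 279, 18, 8), array([ 477.8, -246.4,   36.6,   13.1,   84.6]))]
handle side [(252.0, (315, 305, 25, 21), array([ 475.6, -235.1,   53.9,   52.4,  -27.5]))]
handle [(75.5, (419, 280, 17, 7), array([ 477.6, -245.6,   34.9,   12.1,   85.4]))]
handle side [(224.5, (315, 305, 25, 21), array([ 475.6, -235.1,   53.9,   52.4,  -27.5]))]
mat ((477.49737548828125, -543.7841796875), (111.45230865478516, 126.11394500732422), 57.07475662231445)
at [168.6 549.3 227.2] [-179.9   -0.   162.9] F [ 0.4  0.3 -0.2] w 91.4 gf 0.0 t 0.1
-> x -0.3597 y -0.1430 z 0.1272 yaw -0.4374
```

```bash
python3 -m crank '[{"grip":0.05,"x":-0.04,"y":-0.016,"z":0.01,"yaw":-0.1},{"grip":0.05,"x":-0.08,"y":-0.032,"z":0.02,"yaw":-0.2},{"grip":0.05,"x":-0.11,"y":-0.046,"z":0.03,"yaw":-0.3},{"grip":0.05,"x":-0.14,"y":-0.06,"z":0.04,"yaw":-0.4},{"grip":0.05,"x":-0.16,"y":-0.07,"z":0.05,"yaw":-0.437}]' 40
python3 - <<'E'
from h import *
go(470.5,307,100,-172)
P=np.array([[onz("top",(400+u/4-100,215+v/4),5)[:2]] for u,v in((497,290),(510,230),(545,188),(590,167),(630,172),(545,365),(590,380),(510,330))],np.float32); print("mat",cv2.fitEllipse(P))
E
```

```text
time_s: 0.52
ee_pos: [302.8, 433.5, 177.2]
ee_rot: [-179.9, -0.0, -171.9]
force: [0.2, 1.4, 0.7]
gripper_width: 60.3
gripper_force: 0.0
at [302.8 433.5 177.2] [-179.9   -0.  -171.9] F [0.2 1.4 0.7] w 60.3 gf 0.0 t 0.5
-> x -0.1482 y -0.1490 z 0.0772 yaw 0.0022
mat ((478.1910095214844, -313.845458984375), (113.35834503173828, 125.5287857055664), 59.312965393066406)
```

```bash
python3 -m crank '[{"grip":0.05,"x":-0.028,"y":-0.028,"z":0.015},{"grip":0.05,"x":-0.056,"y":-0.056,"z":0.03},{"grip":0.05,"x":-0.085,"y":-0.085,"z":0.045},{"grip":0.05,"x":-0.115,"y":-0.115,"z":0.06},{"grip":0.05,"x":-0.14,"y":-0.14,"z":0.075}]' >/dev/null
python3 -m crank '[{"grip":0.05,"x":-0.008,"y":-0.009,"z":0.002},{"grip":0.05,"x":-0.008,"y":-0.009,"z":0.002},{"grip":0.05,"x":-0.008,"y":-0.009,"z":0.002},{"grip":0.05,"x":-0.008,"y":-0.009,"z":0.002},{"grip":0.05,"x":-0.008,"y":-0.009,"z":0.002}]'  >/dev/null
python3 - <<'E'
from h import *
go(470.5,307,32,-172)
cv2.imwrite("pics/t1.png",grab_frame("top")[235:345,110:260,::-1].repeat(4,0).repeat(4,1))
E
```

```text
at [302.8 433.5 177.2] [-179.9   -0.  -171.9] F [0.2 1.4 0.7] w 60.3 gf 0.0 t 0.5
-> x -0.1482 y -0.1490 z 0.1452 yaw 0.0022validation failed for argument at $[0]...
validation failed for argument at $[0]...
```

View pics/t1.png

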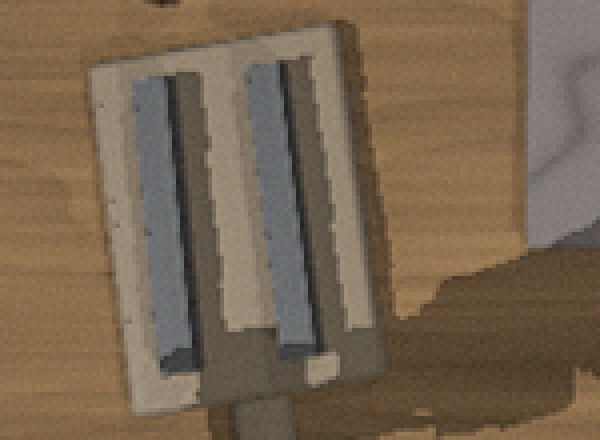

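The moves were refused because every row needs all five keys. The picture shows both bars unmoved on the board.

```bash
python3 -m crank '[{"grip":0.05,"x":-0.028,"y":-0.028,"z":0.015,"yaw":0},{"grip":0.05,"x":-0.056,"y":-0.056,"z":0.03,"yaw":0},{"grip":0.05,"x":-0.085,"y":-0.085,"z":0.045,"yaw":0},{"grip":0.05,"x":-0.115,"y":-0.115,"z":0.06,"yaw":0},{"grip":0.05,"x":-0.14,"y":-0.14,"z":0.075,"yaw":0}]' >/dev/null
python3 -m crank '[{"grip":0.05,"x":-0.008,"y":-0.009,"z":0.002,"yaw":0},{"grip":0.05,"x":-0.008,"y":-0.009,"z":0.002,"yaw":0},{"grip":0.05,"x":-0.008,"y":-0.009,"z":0.002,"yaw":0},{"grip":0.05,"x":-0.008,"y":-0.009,"z":0.002,"yaw":0},{"grip":0.05,"x":-0.008,"y":-0.009,"z":0.002,"yaw":0}]'  >/dev/null
python3 - <<'E'
from h import *
go(470.5,307,32,-171.5)
E
```

```text
at [465.  311.9 102.9] [ 180.     0.  -171.9] F [-0.5  0.6  0.1] w 50.0 gf 0.0 t 1.4
-> x -0.0048 y -0.0057 z 0.0709 yaw -0.0075
```

```bash
python3 -m crank '[{"grip":0.05,"x":-0.004,"y":-0.005,"z":0.02,"yaw":-0.007},{"grip":0.05,"x":-0.004,"y":-0.005,"z":0.04,"yaw":-0.007},{"grip":0.05,"x":-0.004,"y":-0.005,"z":0.055,"yaw":-0.007},{"grip":0.05,"x":-0.004,"y":-0.005,"z":0.065,"yaw":-0.007},{"grip":0.05,"x":-0.004,"y":-0.005,"z":0.071,"yaw":-0.007}]'
python3 -m crank '[{"grip":0.035,"x":0,"y":0,"z":0,"yaw":0},{"grip":0.03,"x":0,"y":0,"z":0,"yaw":0},{"grip":0.02,"x":0,"y":0,"z":0,"yaw":0},{"grip":0.01,"x":0,"y":0,"z":0,"yaw":0},{"grip":0.01,"x":0,"y":0,"z":0,"yaw":0}]' 40
python3 -m crank '[{"grip":0.01,"x":0,"y":0,"z":0,"yaw":0},{"grip":0.01,"x":0,"y":0,"z":-0.005,"yaw":0},{"grip":0.01,"x":0,"y":0,"z":-0.02,"yaw":0},{"grip":0.01,"x":0,"y":0,"z":-0.05,"yaw":0},{"grip":0.01,"x":0,"y":0,"z":-0.08,"yaw":0}]' 50
python3 - <<'E'
from h import *
go(565,118,110,180)
E
```

```text
time_s: 1.82
ee_pos: [469.4, 307.0, 30.6]
ee_rot: [-180.0, -0.1, -171.5]
force: [-0.4, -0.2, -0.3]
gripper_width: 50.4
gripper_force: 0.0
time_s: 2.23
ee_pos: [471.0, 306.8, 32.1]
ee_rot: [179.9, 0.1, -171.6]
force: [0.6, -1.5, 4.5]
gripper_width: 19.7
gripper_force: 38.6
time_s: 2.65
ee_pos: [468.9, 305.1, 110.4]
ee_rot: [-179.9, -0.3, -171.6]
force: [0.7, 0.3, -5.0]
gripper_width: 19.8
gripper_force: 50.0
at [468.9 305.1 110.4] [-179.9   -0.3 -171.6] F [ 0.7  0.3 -5. ] w 19.8 gf 50.0 t 2.6
-> x -0.0678 y -0.1992 z 0.0004 yaw 0.1462
```

```bash
python3 -m crank '[{"grip":0.01,"x":-0.014,"y":-0.04,"z":0,"yaw":0.03},{"grip":0.01,"x":-0.027,"y":-0.08,"z":0,"yaw":0.06},{"grip":0.01,"x":-0.04,"y":-0.118,"z":0,"yaw":0.09},{"grip":0.01,"x":-0.054,"y":-0.158,"z":0,"yaw":0.12},{"grip":0.01,"x":-0.068,"y":-0.195,"z":0,"yaw":0.146}]' >/dev/null
python3 -m crank '[{"grip":0.01,"x":0,"y":-0.004,"z":0.01,"yaw":0},{"grip":0.01,"x":0,"y":-0.004,"z":0.025,"yaw":0},{"grip":0.01,"x":0,"y":-0.004,"z":0.04,"yaw":0},{"grip":0.01,"x":0,"y":-0.004,"z":0.05,"yaw":0},{"grip":0.01,"x":0,"y":-0.004,"z":0.06,"yaw":0}]' >/dev/null
python3 - <<'E'
from h import *
go(565,118,33,180)
T=grab_frame("top"); c=steel(T,(130,235,215,345),85)[:2];print([rect_world("top",k,35) for k in c])
c=steel(T,(225,190,290,310),85);print([rect_world("top",k,57) for k in c])
E
```

```text
at [565.3 119.1  49.9] [-1.8e+02 -1.0e-01 -1.8e+02] F [ 0.5 -0.5 -4.6] w 19.4 gf 50.0 t 3.5
-> x 0.0003 y -0.0011 z 0.0169 yaw 0.0002
[array([462.5, 374. , 166.3,  18.2,   7.7])]
[array([490.9,  68.8,  26.9,  15.6,  89.8]), array([634.5,  75.2,  38.7,  13.8,  89.7])]
```

```bash
python3 -m crank '[{"grip":0.01,"x":0,"y":0,"z":0.006,"yaw":0},{"grip":0.01,"x":0,"y":0,"z":0.012,"yaw":0},{"grip":0.01,"x":0,"y":0,"z":0.016,"yaw":0},{"grip":0.01,"x":0,"y":0,"z":0.0165,"yaw":0},{"grip":0.01,"x":0,"y":0,"z":0.0165,"yaw":0}]'
python3 -m crank '[{"grip":0.01,"x":0,"y":-0.003,"z":0,"yaw":0},{"grip":0.01,"x":0,"y":-0.006,"z":0,"yaw":0},{"grip":0.01,"x":0,"y":-0.008,"z":0,"yaw":0},{"grip":0.01,"x":0,"y":-0.009,"z":0,"yaw":0},{"grip":0.01,"x":0,"y":-0.01,"z":0,"yaw":0}]'
python3 -m crank '[{"grip":0.01,"x":0,"y":-0.001,"z":0,"yaw":0},{"grip":0.01,"x":0,"y":-0.002,"z":0,"yaw":0},{"grip":0.01,"x":0,"y":-0.003,"z":0,"yaw":0},{"grip":0.01,"x":0,"y":-0.003,"z":0,"yaw":0},{"grip":0.01,"x":0,"y":-0.003,"z":0,"yaw":0}]'
```

```text
time_s: 3.95
ee_pos: [566.2, 119.5, 34.7]
ee_rot: [180.0, -0.0, -180.0]
force: [0.3, -0.7, -3.9]
gripper_width: 19.7
gripper_force: 50.0
time_s: 4.37
ee_pos: [566.3, 109.0, 35.0]
ee_rot: [180.0, 0.0, 180.0]
force: [0.2, -0.0, -4.6]
gripper_width: 19.6
gripper_force: 50.0
time_s: 4.78
ee_pos: [566.2, 106.3, 34.7]
ee_rot: [180.0, 0.0, -180.0]
force: [-0.1, 0.8, -5.0]
gripper_width: 19.8
gripper_force: 50.0
```

```bash
python3 -m crank '[{"grip":0.01,"x":0,"y":0.001,"z":0.001,"yaw":0},{"grip":0.01,"x":0,"y":0.001,"z":0.002,"yaw":0},{"grip":0.01,"x":0,"y":0.001,"z":0.0025,"yaw":0},{"grip":0.01,"x":0,"y":0.001,"z":0.003,"yaw":0},{"grip":0.01,"x":0,"y":0.001,"z":0.003,"yaw":0}]'
python3 -m crank '[{"grip":0.01,"x":0,"y":-0.001,"z":0,"yaw":0},{"grip":0.01,"x":0,"y":-0.002,"z":0,"yaw":0},{"grip":0.01,"x":0,"y":-0.003,"z":0,"yaw":0},{"grip":0.01,"x":0,"y":-0.003,"z":0,"yaw":0},{"grip":0.01,"x":0,"y":-0.003,"z":0,"yaw":0}]'
```

```text
time_s: 5.2
ee_pos: [566.2, 107.5, 32.1]
ee_rot: [180.0, 0.0, -180.0]
force: [-1.5, 0.6, -0.2]
gripper_width: 19.8
gripper_force: 50.0
time_s: 5.62
ee_pos: [566.6, 105.6, 32.1]
ee_rot: [179.9, 0.1, -179.9]
force: [-2.0, 5.7, -1.0]
gripper_width: 19.3
gripper_force: 50.0
```

```bash
python3 -m crank '[{"grip":0.01,"x":0,"y":-0.001,"z":0,"yaw":0},{"grip":0.01,"x":0,"y":-0.002,"z":0,"yaw":0},{"grip":0.01,"x":0,"y":-0.003,"z":0,"yaw":0},{"grip":0.01,"x":0,"y":-0.003,"z":0,"yaw":0},{"grip":0.01,"x":0,"y":-0.003,"z":0,"yaw":0}]'
python3 -m crank '[{"grip":0.02,"x":0,"y":0.002,"z":0,"yaw":0},{"grip":0.03,"x":0,"y":0.002,"z":0,"yaw":0},{"grip":0.034,"x":0,"y":0.002,"z":0,"yaw":0},{"grip":0.036,"x":0,"y":0.002,"z":-0.03,"yaw":0},{"grip":0.04,"x":0,"y":0.002,"z":-0.07,"yaw":0}]'
python3 - <<'E'
from h import *
go(463,374,110,-172)
E
```

```text
time_s: 6.03
ee_pos: [566.6, 105.4, 32.1]
ee_rot: [179.6, 0.1, 180.0]
force: [-1.8, 16.0, -0.3]
gripper_width: 19.9
gripper_force: 50.0
time_s: 6.45
ee_pos: [563.9, 102.3, 99.4]
ee_rot: [-179.9, -0.5, 180.0]
force: [1.1, 0.4, -0.3]
gripper_width: 38.9
gripper_force: 0.0
at [563.9 102.3  99.4] [-179.9   -0.5  180. ] F [ 1.1  0.4 -0.3] w 38.9 gf 0.0 t 6.5
-> x 0.1009 y 0.2717 z -0.0106 yaw -0.1398
```

```bash
python3 -m crank '[{"grip":0.05,"x":0.013,"y":0.035,"z":-0.01,"yaw":-0.03},{"grip":0.05,"x":0.026,"y":0.07,"z":-0.01,"yaw":-0.06},{"grip":0.05,"x":0.04,"y":0.105,"z":-0.01,"yaw":-0.09},{"grip":0.05,"x":0.053,"y":0.14,"z":-0.01,"yaw":-0.12},{"grip":0.05,"x":0.066,"y":0.175,"z":-0.01,"yaw":-0.14}]' >/dev/null
python3 -m crank '[{"grip":0.05,"x":0.022,"y":0.03,"z":0,"yaw":0},{"grip":0.05,"x":0.04,"y":0.06,"z":0,"yaw":0},{"grip":0.05,"x":0.048,"y":0.088,"z":0,"yaw":0},{"grip":0.05,"x":0.048,"y":0.09,"z":0,"yaw":0},{"grip":0.05,"x":0.048,"y":0.09,"z":0,"yaw":0}]' >/dev/null
python3 - <<'E'
from h import *
T=grab_frame("top"); cv2.imwrite("pics/t2.png",T[:,:,::-1])
c=steel(T,(130,235,235,345),85,3,20)[:4];print([rect_world("top",k,35) for k in c])
c=steel(T,(245,200,395,295),85);print([rect_world("top",k,35) for k in c])
go(462.5,374,32,-172.2)
E
```

```text
[array([519.2, 381.7,  52.6,  17.9,   7.8]), array([391.8, 365.6,  22.6,  18.3,   1.9])]
[array([615. ,   1. , 228.7,  72.2, -89.5]), array([491.4, -11.2,  50.1,  15.9,  89.8])]
at [440.5 360.5 111.9] [-180.     0.  -171.9] F [-0.5 -0.2 -0.1] w 50.0 gf 0.0 t 7.3
-> x -0.0237 y 0.0102 z 0.0799 yaw 0.0051
```

```bash
python3 -m crank '[{"grip":0.05,"x":-0.024,"y":0.01,"z":0.02,"yaw":0.005},{"grip":0.05,"x":-0.024,"y":0.01,"z":0.04,"yaw":0.005},{"grip":0.05,"x":-0.024,"y":0.01,"z":0.06,"yaw":0.005},{"grip":0.05,"x":-0.024,"y":0.01,"z":0.072,"yaw":0.005},{"grip":0.05,"x":-0.024,"y":0.01,"z":0.08,"yaw":0.005}]'
python3 -m crank '[{"grip":0.035,"x":0,"y":0,"z":0,"yaw":0},{"grip":0.03,"x":0,"y":0,"z":0,"yaw":0},{"grip":0.02,"x":0,"y":0,"z":0,"yaw":0},{"grip":0.01,"x":0,"y":0,"z":0,"yaw":0},{"grip":0.01,"x":0,"y":0,"z":0,"yaw":0}]' 50
python3 -m crank '[{"grip":0.01,"x":0,"y":0,"z":0,"yaw":0},{"grip":0.01,"x":0,"y":0,"z":-0.005,"yaw":0},{"grip":0.01,"x":0,"y":0,"z":-0.02,"yaw":0},{"grip":0.01,"x":0,"y":0,"z":-0.05,"yaw":0.03},{"grip":0.01,"x":0,"y":0,"z":-0.08,"yaw":0.1}]' 50
python3 - <<'E'
from h import *
go(565,-136,110,180)
E
```

```text
time_s: 7.75
ee_pos: [462.9, 371.7, 30.1]
ee_rot: [-179.9, -0.1, -172.4]
force: [-0.6, 0.2, -0.1]
gripper_width: 50.2
gripper_force: 0.0
time_s: 8.17
ee_pos: [462.9, 374.2, 32.5]
ee_rot: [179.9, 0.1, -172.3]
force: [0.3, 0.7, 1.7]
gripper_width: 19.6
gripper_force: 43.3
time_s: 8.58
ee_pos: [460.9, 372.9, 111.0]
ee_rot: [-179.8, -0.2, -178.1]
force: [0.7, 0.1, -3.9]
gripper_width: 19.7
gripper_force: 50.0
at [460.9 372.9 111. ] [-179.8   -0.2 -178.1] F [ 0.7  0.1 -3.9] w 19.7 gf 50.0 t 8.6
-> x -0.0870 y -0.5121 z 0.0010 yaw 0.0334
```

```bash
python3 -m crank '[{"grip":0.01,"x":-0.006,"y":-0.036,"z":0,"yaw":0.033},{"grip":0.01,"x":-0.012,"y":-0.072,"z":0,"yaw":0.033},{"grip":0.01,"x":-0.018,"y":-0.108,"z":0,"yaw":0.033},{"grip":0.01,"x":-0.024,"y":-0.144,"z":0,"yaw":0.033},{"grip":0.01,"x":-0.03,"y":-0.18,"z":0,"yaw":0.033}]' >/dev/null
python3 -m crank '[{"grip":0.01,"x":-0.008,"y":-0.036,"z":0,"yaw":0},{"grip":0.01,"x":-0.018,"y":-0.072,"z":0,"yaw":0},{"grip":0.01,"x":-0.028,"y":-0.108,"z":0,"yaw":0},{"grip":0.01,"x":-0.038,"y":-0.144,"z":0,"yaw":0},{"grip":0.01,"x":-0.048,"y":-0.18,"z":0,"yaw":0}]' >/dev/null
python3 - <<'E'
from h import *
go(565,-136,45,180)
E
```

```text
at [546.5  13.5 111.5] [ 1.800e+02 -1.000e-01 -1.799e+02] F [ 1.1  0.2 -4.6] w 19.7 gf 50.0 t 9.4
-> x -0.0181 y -0.1496 z 0.0665 yaw 0.0025
```

```bash
python3 -m crank '[{"grip":0.01,"x":-0.004,"y":-0.036,"z":0,"yaw":0.002},{"grip":0.01,"x":-0.008,"y":-0.072,"z":0,"yaw":0.002},{"grip":0.01,"x":-0.012,"y":-0.108,"z":0,"yaw":0.002},{"grip":0.01,"x":-0.018,"y":-0.14,"z":0,"yaw":0.002},{"grip":0.01,"x":-0.018,"y":-0.15,"z":0,"yaw":0.002}]' >/dev/null
python3 -m crank '[{"grip":0.01,"x":0,"y":0,"z":0.02,"yaw":0},{"grip":0.01,"x":0,"y":0,"z":0.04,"yaw":0},{"grip":0.01,"x":0,"y":0,"z":0.055,"yaw":0},{"grip":0.01,"x":0,"y":0,"z":0.065,"yaw":0},{"grip":0.01,"x":0,"y":0,"z":0.066,"yaw":0}]'
python3 - <<'E'
from h import *
go(565.5,-127,32.4,180)
E
```

```text
time_s: 10.25
ee_pos: [563.5, -133.9, 43.4]
ee_rot: [179.9, -0.3, -180.0]
force: [0.1, 0.6, -4.0]
gripper_width: 20.0
gripper_force: 50.0
at [ 563.5 -133.9   43.4] [ 179.9   -0.3 -180. ] F [ 0.1  0.6 -4. ] w 20.0 gf 50.0 t 10.2
-> x -0.0020 y 0.0069 z 0.0110 yaw 0.0005
```

```bash
python3 -m crank '[{"grip":0.01,"x":-0.002,"y":0.002,"z":0.005,"yaw":0},{"grip":0.01,"x":-0.002,"y":0.003,"z":0.008,"yaw":0},{"grip":0.01,"x":-0.002,"y":0.004,"z":0.0095,"yaw":0},{"grip":0.01,"x":-0.002,"y":0.004,"z":0.0105,"yaw":0},{"grip":0.01,"x":-0.002,"y":0.004,"z":0.0105,"yaw":0}]'
python3 -m crank '[{"grip":0.01,"x":0,"y":0.002,"z":0,"yaw":0},{"grip":0.01,"x":0,"y":0.004,"z":0,"yaw":0},{"grip":0.01,"x":0,"y":0.005,"z":0,"yaw":0},{"grip":0.01,"x":0,"y":0.006,"z":0,"yaw":0},{"grip":0.01,"x":0,"y":0.006,"z":0,"yaw":0}]'
```

```text
time_s: 10.67
ee_pos: [567.7, -130.6, 35.6]
ee_rot: [-180.0, 0.0, -180.0]
force: [0.2, -0.6, -3.9]
gripper_width: 19.9
gripper_force: 50.0
time_s: 11.08
ee_pos: [567.6, -124.9, 35.4]
ee_rot: [-180.0, 0.0, -179.9]
force: [0.2, -1.2, -4.1]
gripper_width: 19.8
gripper_force: 50.0
```

```bash
python3 -m crank '[{"grip":0.01,"x":0.0015,"y":-0.001,"z":0.001,"yaw":0},{"grip":0.01,"x":0.0015,"y":-0.001,"z":0.002,"yaw":0},{"grip":0.01,"x":0.0015,"y":-0.001,"z":0.003,"yaw":0},{"grip":0.01,"x":0.0015,"y":-0.001,"z":0.0035,"yaw":0},{"grip":0.01,"x":0.0015,"y":-0.001,"z":0.0035,"yaw":0}]'
python3 -m crank '[{"grip":0.01,"x":0,"y":0.001,"z":0,"yaw":0},{"grip":0.01,"x":0,"y":0.002,"z":0,"yaw":0},{"grip":0.01,"x":0,"y":0.003,"z":0,"yaw":0},{"grip":0.01,"x":0,"y":0.004,"z":0,"yaw":0},{"grip":0.01,"x":0,"y":0.004,"z":0,"yaw":0}]'
```

```text
time_s: 11.5
ee_pos: [565.7, -125.6, 32.5]
ee_rot: [180.0, -0.0, 180.0]
force: [-2.7, 0.5, 4.2]
gripper_width: 19.5
gripper_force: 50.0
time_s: 11.92
ee_pos: [566.4, -124.4, 32.6]
ee_rot: [-179.7, 0.1, -179.8]
force: [-3.7, -9.5, 5.3]
gripper_width: 19.8
gripper_force: 50.0
```

```bash
python3 -m crank '[{"grip":0.01,"x":0,"y":0.001,"z":0,"yaw":0},{"grip":0.01,"x":0,"y":0.002,"z":0,"yaw":0},{"grip":0.01,"x":0,"y":0.002,"z":0,"yaw":0},{"grip":0.01,"x":0,"y":0.002,"z":0,"yaw":0},{"grip":0.01,"x":0,"y":0.002,"z":0,"yaw":0}]'
python3 -m crank '[{"grip":0.02,"x":0,"y":-0.003,"z":0,"yaw":0},{"grip":0.03,"x":0,"y":-0.003,"z":0,"yaw":0},{"grip":0.034,"x":0,"y":-0.003,"z":0,"yaw":0},{"grip":0.036,"x":0,"y":-0.003,"z":-0.03,"yaw":0},{"grip":0.04,"x":0,"y":-0.003,"z":-0.07,"yaw":0}]'
python3 -m crank '[{"grip":0.05,"x":0,"y":-0.02,"z":-0.03,"yaw":0},{"grip":0.05,"x":0,"y":-0.06,"z":-0.07,"yaw":0},{"grip":0.05,"x":0,"y":-0.1,"z":-0.1,"yaw":0},{"grip":0.05,"x":0,"y":-0.14,"z":-0.1,"yaw":0},{"grip":0.05,"x":0,"y":-0.17,"z":-0.1,"yaw":0}]'
python3 - <<'E'
from h import *
T=grab_frame("top"); S=grab_frame("side"); 
cv2.imwrite("pics/t3.png",np.hstack([cv2.resize(T[190:305,235:405],None,fx=2.35,fy=2.35,interpolation=2),cv2.resize(S[180:330,230:430],None,fx=2,fy=2,interpolation=2)[:270]])[:,:,::-1])
c=steel(T,(245,200,395,295),85);print([rect_world("top",k,35) for k in c])
E
```

```text
time_s: 12.33
ee_pos: [566.4, -124.3, 32.5]
ee_rot: [-179.5, 0.1, -179.7]
force: [-3.8, -15.1, 3.5]
gripper_width: 19.9
gripper_force: 50.0
time_s: 12.75
ee_pos: [563.7, -121.5, 98.9]
ee_rot: [179.8, -0.5, -180.0]
force: [0.9, -0.7, -0.6]
gripper_width: 39.1
gripper_force: 0.0
time_s: 13.17
ee_pos: [567.8, -287.6, 204.5]
ee_rot: [-179.9, 0.4, -179.9]
force: [0.9, -0.4, -0.4]
gripper_width: 50.1
gripper_force: 0.0
[array([565.4,  -9.7, 250.1, 170.2, -89.8])]
```

View pics/t3.png

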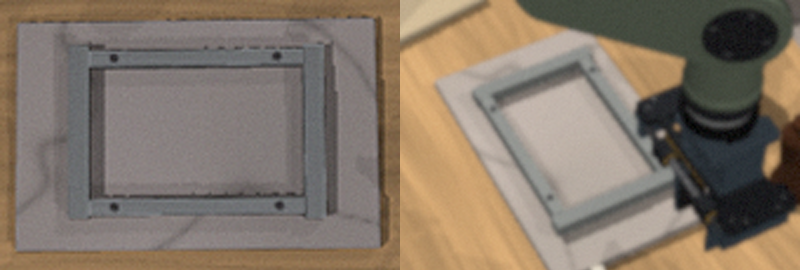

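Both bars sit flush: the outer outline measures 250 x 170 mm as it should, with no gaps. Now the mug's handle.

```bash
python3 -m crank '[{"grip":0.04,"x":0.02,"y":0.01,"z":0,"yaw":0.11},{"grip":0.04,"x":0.04,"y":0.02,"z":0,"yaw":0.22},{"grip":0.04,"x":0.06,"y":0.03,"z":0,"yaw":0.33},{"grip":0.04,"x":0.08,"y":0.04,"z":0,"yaw":0.44},{"grip":0.04,"x":0.09,"y":0.04,"z":0,"yaw":0.55}]' >/dev/null
python3 -m crank '[{"grip":0.04,"x":0,"y":0,"z":0,"yaw":0.11},{"grip":0.04,"x":0,"y":0,"z":0,"yaw":0.22},{"grip":0.04,"x":0,"y":0,"z":0,"yaw":0.33},{"grip":0.04,"x":0,"y":0,"z":0,"yaw":0.44},{"grip":0.04,"x":0,"y":0,"z":0,"yaw":0.55}]' >/dev/null
python3 -m crank '[{"grip":0.04,"x":0,"y":0,"z":0,"yaw":0.11},{"grip":0.04,"x":0,"y":0,"z":0,"yaw":0.22},{"grip":0.04,"x":0,"y":0,"z":0,"yaw":0.33},{"grip":0.04,"x":0,"y":0,"z":0,"yaw":0.44},{"grip":0.04,"x":0,"y":0,"z":0,"yaw":0.546}]' >/dev/null
python3 - <<'E'
from h import *
go(477.8,-243.7,120,85.7)
E
```

```text
at [ 476.3 -245.4  200.6] [-1.80e+02 -1.00e-01  8.54e+01] F [ 0.4  0.  -0.2] w 40.0 gf 0.0 t 14.5
-> x 0.0019 y 0.0013 z 0.0806 yaw -0.0048
```

```bash
python3 -m crank '[{"grip":0.04,"x":0.001,"y":0.001,"z":0.03,"yaw":-0.005},{"grip":0.04,"x":0.002,"y":0.0013,"z":0.06,"yaw":-0.005},{"grip":0.04,"x":0.002,"y":0.0013,"z":0.09,"yaw":-0.005},{"grip":0.04,"x":0.002,"y":0.0013,"z":0.1,"yaw":-0.005},{"grip":0.04,"x":0.002,"y":0.0013,"z":0.1,"yaw":-0.005}]' >/dev/null
python3 - <<'E'
from h import *
go(477.8,-243.7,55,85.7)
T=grab_frame("top");S=grab_frame("side")
cv2.imwrite("pics/t4.png",np.hstack([cv2.resize(T[215:325,390:510],None,fx=3,fy=3),cv2.resize(S[260:400,280:420],None,fx=2.4,fy=2.4)[:330]])[:,:,::-1])
E
```

```text
at [ 475.9 -243.    98.4] [-179.7   -0.2   86. ] F [0.6 0.2 0.3] w 39.7 gf 0.0 t 14.9
-> x -0.0006 y 0.0020 z 0.0434 yaw 0.0054
```

View pics/t4.png

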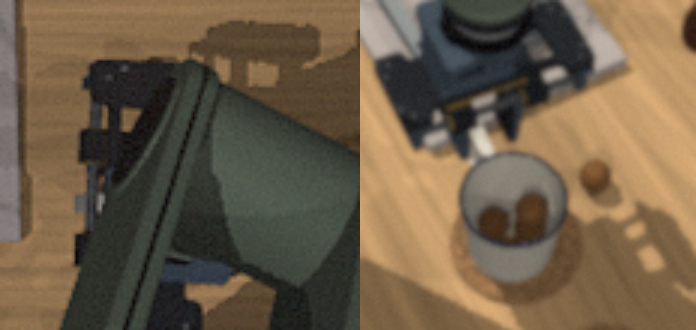

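The handle is between the two fingers (side view) and the mug is undisturbed. I'll descend and grip.

```bash
python3 -m crank '[{"grip":0.04,"x":0,"y":0.002,"z":0.012,"yaw":0},{"grip":0.04,"x":0,"y":0.002,"z":0.024,"yaw":0},{"grip":0.04,"x":0,"y":0.002,"z":0.034,"yaw":0},{"grip":0.04,"x":0,"y":0.002,"z":0.042,"yaw":0},{"grip":0.04,"x":0,"y":0.002,"z":0.043,"yaw":0}]'
python3 -m crank '[{"grip":0.03,"x":0,"y":0,"z":0,"yaw":0},{"grip":0.02,"x":0,"y":0,"z":0,"yaw":0},{"grip":0.01,"x":0,"y":0,"z":0,"yaw":0},{"grip":0.005,"x":0,"y":0,"z":0,"yaw":0},{"grip":0.005,"x":0,"y":0,"z":0,"yaw":0}]' 20
python3 -m crank '[{"grip":0.005,"x":0,"y":0,"z":0,"yaw":0},{"grip":0.005,"x":0,"y":0,"z":0,"yaw":0},{"grip":0.005,"x":0,"y":0,"z":0,"yaw":0},{"grip":0.005,"x":0,"y":0,"z":-0.005,"yaw":0},{"grip":0.005,"x":0,"y":0,"z":-0.01,"yaw":0}]' 60
python3 -m crank '[{"grip":0.005,"x":0,"y":0,"z":-0.01,"yaw":0},{"grip":0.005,"x":0,"y":0,"z":-0.02,"yaw":0},{"grip":0.005,"x":0,"y":0,"z":-0.03,"yaw":0},{"grip":0.005,"x":0,"y":0,"z":-0.045,"yaw":0},{"grip":0.005,"x":0,"y":0,"z":-0.06,"yaw":0}]' 60
python3 - <<'E'
from h import *
S=grab_frame("side")
cv2.imwrite("pics/s5.png",S[200:400,240:440,::-1].repeat(2,0).repeat(2,1))
go(500,-18,140,180)
E
```

```text
time_s: 15.45
ee_pos: [479.3, -244.7, 57.7]
ee_rot: [-180.0, -0.0, 86.0]
force: [-0.3, -0.1, -0.4]
gripper_width: 40.2
gripper_force: 0.0
time_s: 15.87
ee_pos: [479.6, -244.9, 58.6]
ee_rot: [180.0, 0.0, 86.0]
force: [-0.5, 0.7, 1.1]
gripper_width: 13.8
gripper_force: 20.0
time_s: 16.28
ee_pos: [478.8, -244.5, 67.7]
ee_rot: [-179.9, -0.1, 86.0]
force: [0.1, -0.2, -2.9]
gripper_width: 13.7
gripper_force: 60.0
time_s: 16.7
ee_pos: [479.3, -244.8, 129.5]
ee_rot: [180.0, -0.0, 86.0]
force: [0.0, -0.1, -3.2]
gripper_width: 13.5
gripper_force: 60.0
at [ 481.2 -245.8  132.7] [1.797e+02 1.000e-01 8.600e+01] F [ 0.3 -0.5 -0.6] w 13.5 gf 60.0 t 16.8
-> x 0.2286 y 0.0028 z -0.0073 yaw -1.6407
```

View pics/s5.png

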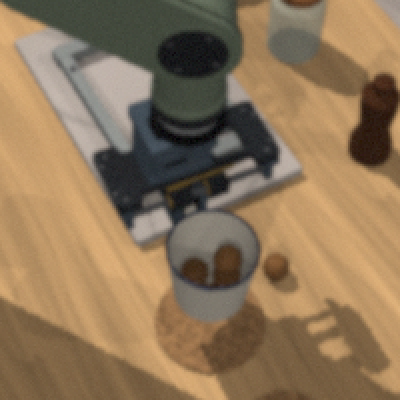

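Mug is lifted upright with its nuts. The mat is fully visible, centred at about crop (211,323), which is pixel (345.5,361.5).

```bash
python3 -m crank '[{"grip":0.005,"x":0.015,"y":0,"z":-0.005,"yaw":-0.06},{"grip":0.005,"x":0.035,"y":0,"z":-0.005,"yaw":-0.15},{"grip":0.005,"x":0.06,"y":0,"z":-0.005,"yaw":-0.25},{"grip":0.005,"x":0.085,"y":0,"z":-0.005,"yaw":-0.35},{"grip":0.005,"x":0.11,"y":0,"z":-0.005,"yaw":-0.45}]' >/dev/null
python3 - <<'E'
from h import *
print(onz("side",(345.5,361.5),5))
for p in((240+155/2,361),(240+268/2,361),(345.5,200+372/2)): print(onz("side",p,5))
go(500,-18,140,180)
E
```

```text
[ 478.77474821 -318.42222168    5.        ]
[ 423.8292955  -288.43444992    5.        ]
[ 535.94950763 -346.75836162    5.        ]
[ 449.62535649 -370.10922353    5.        ]
at [ 487.1 -134.2  133.6] [180.   0. 112.] F [ 0.  -0.  -2.8] w 13.6 gf 60.0 t 17.2
-> x 0.1029 y 0.0556 z -0.0064 yaw -1.1865
```

```bash
python3 -m crank '[{"grip":0.005,"x":0.02,"y":0.01,"z":-0.005,"yaw":-0.1},{"grip":0.005,"x":0.045,"y":0.02,"z":-0.005,"yaw":-0.2},{"grip":0.005,"x":0.07,"y":0.035,"z":-0.005,"yaw":-0.31},{"grip":0.005,"x":0.09,"y":0.045,"z":-0.005,"yaw":-0.42},{"grip":0.005,"x":0.1,"y":0.055,"z":-0.005,"yaw":-0.53}]' >/dev/null
python3 -m crank '[{"grip":0.005,"x":0,"y":0,"z":0,"yaw":-0.11},{"grip":0.005,"x":0,"y":0,"z":0,"yaw":-0.22},{"grip":0.005,"x":0,"y":0,"z":0,"yaw":-0.33},{"grip":0.005,"x":0,"y":0,"z":0,"yaw":-0.44},{"grip":0.005,"x":0,"y":0,"z":0,"yaw":-0.55}]' >/dev/null
python3 -m crank '[{"grip":0.005,"x":0,"y":0,"z":0,"yaw":-0.1},{"grip":0.005,"x":0,"y":0,"z":0,"yaw":-0.11},{"grip":0.005,"x":0,"y":0,"z":0,"yaw":-0.11},{"grip":0.005,"x":0,"y":0,"z":0,"yaw":-0.11},{"grip":0.005,"x":0,"y":0,"z":0,"yaw":-0.11}]'
python3 - <<'E'
from h import *
go(507,-10,71,180)
T=grab_frame("top"); S=grab_frame("side")
cv2.imwrite("pics/b6.png",np.hstack([cv2.resize(T[190:350,235:505],None,fx=1.5,fy=1.5),cv2.resize(S[130:330,230:430],None,fx=1.2,fy=1.2)])[:,:,::-1])
E
```

```text
time_s: 18.42
ee_pos: [501.0, -21.9, 138.3]
ee_rot: [-180.0, 0.0, 179.9]
force: [-0.3, -0.0, -3.1]
gripper_width: 13.5
gripper_force: 60.0
at [501.  -21.9 138.3] [-180.     0.   179.9] F [-0.3 -0.  -3.1] w 13.5 gf 60.0 t 18.4
-> x -0.0059 y 0.0119 z 0.0673 yaw -0.0022
```

View pics/b6.png

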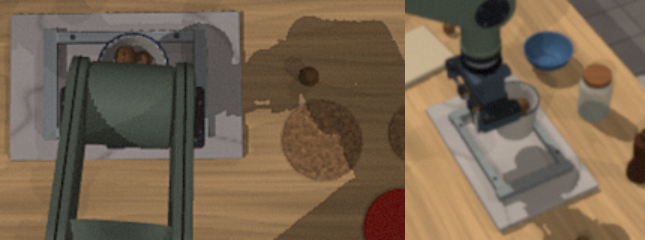

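Bars still flush. The mug is upright over the frame, and the mat shows at crop (322,140), which is top pixel (449.7,283). I'll stand the mug in the frame, then tilt it slowly with a light grip.

```bash
python3 -m crank '[{"grip":0.005,"x":-0.006,"y":0.005,"z":0.01,"yaw":0},{"grip":0.005,"x":-0.006,"y":0.01,"z":0.025,"yaw":0},{"grip":0.005,"x":-0.006,"y":0.012,"z":0.04,"yaw":0},{"grip":0.005,"x":-0.006,"y":0.012,"z":0.055,"yaw":0},{"grip":0.005,"x":-0.006,"y":0.012,"z":0.065,"yaw":0}]'
python3 -m crank '[{"grip":0.005,"x":0,"y":0,"z":0.001,"yaw":0},{"grip":0.005,"x":0,"y":0,"z":0.002,"yaw":0},{"grip":0.005,"x":0,"y":0,"z":0.003,"yaw":0},{"grip":0.005,"x":0,"y":0,"z":0.004,"yaw":0},{"grip":0.005,"x":0,"y":0,"z":0.004,"yaw":0}]'
python3 - <<'E'
from h import *
print(onz("top",(449.7,283),5))
E
```

```text
time_s: 18.93
ee_pos: [506.6, -9.4, 71.2]
ee_rot: [180.0, -0.1, 180.0]
force: [-0.3, -0.5, -2.7]
gripper_width: 13.5
gripper_force: 60.0
time_s: 19.35
ee_pos: [507.6, -9.9, 69.7]
ee_rot: [180.0, 0.1, 179.9]
force: [-0.3, 0.7, -2.8]
gripper_width: 13.3
gripper_force: 60.0
[ 478.68671424 -314.11711977    5.        ]
```

```bash
python3 -m crank '[{"grip":0.005,"x":0,"y":0,"z":0.001,"yaw":0},{"grip":0.005,"x":0,"y":0,"z":0.002,"yaw":0},{"grip":0.005,"x":0,"y":0,"z":0.002,"yaw":0},{"grip":0.005,"x":0,"y":0,"z":0.002,"yaw":0},{"grip":0.005,"x":0,"y":0,"z":0.002,"yaw":0}]'
python3 -m crank '[{"grip":0.005,"x":0,"y":0,"z":0,"yaw":0},{"grip":0.005,"x":0,"y":0,"z":0,"yaw":0},{"grip":0.005,"x":0,"y":0,"z":-0.004,"yaw":0},{"grip":0.005,"x":0,"y":0,"z":-0.008,"yaw":0},{"grip":0.005,"x":0,"y":0,"z":-0.012,"yaw":0}]' 6
python3 -m crank '[{"grip":0.005,"x":0,"y":0,"z":-0.004,"yaw":0},{"grip":0.005,"x":0,"y":0,"z":-0.008,"yaw":0},{"grip":0.005,"x":0,"y":0,"z":-0.012,"yaw":0},{"grip":0.005,"x":0,"y":0,"z":-0.016,"yaw":0},{"grip":0.005,"x":0,"y":0,"z":-0.02,"yaw":0}]' 6
python3 - <<'E'
from h import *
S=grab_frame("side");T=grab_frame("top")
cv2.imwrite("pics/b7.png",np.hstack([cv2.resize(T[190:350,235:505],None,fx=1.5,fy=1.5)[:, :240],cv2.resize(S[130:330,260:420],None,fx=2.5,fy=2.5,interpolation=2)[:240*2][100:340]])[:,:,::-1])
E
```

```text
time_s: 19.77
ee_pos: [507.5, -10.0, 68.5]
ee_rot: [-180.0, 0.1, 179.9]
force: [-2.8, -0.1, 5.4]
gripper_width: 13.2
gripper_force: 60.0
time_s: 20.18
ee_pos: [507.4, -9.8, 79.5]
ee_rot: [180.0, 0.0, 180.0]
force: [0.3, -0.3, -1.3]
gripper_width: 14.2
gripper_force: 6.0
time_s: 20.6
ee_pos: [507.1, -9.9, 99.6]
ee_rot: [180.0, 0.0, 180.0]
force: [-0.5, -0.1, -1.8]
gripper_width: 14.1
gripper_force: 6.0
```

View pics/b7.png

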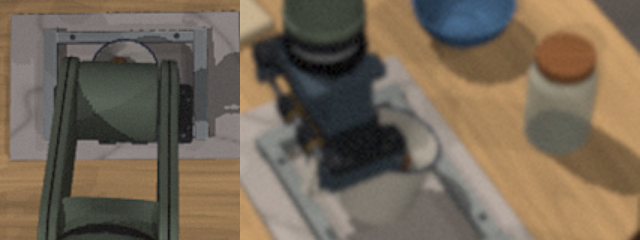

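```bash
python3 -m crank '[{"grip":0.005,"x":-0.004,"y":0,"z":-0.005,"yaw":0},{"grip":0.005,"x":-0.008,"y":0,"z":-0.01,"yaw":0},{"grip":0.005,"x":-0.012,"y":0,"z":-0.015,"yaw":0},{"grip":0.005,"x":-0.016,"y":0,"z":-0.02,"yaw":0},{"grip":0.005,"x":-0.02,"y":0,"z":-0.025,"yaw":0}]' 6
python3 -m crank '[{"grip":0.005,"x":-0.002,"y":0,"z":-0.005,"yaw":0},{"grip":0.005,"x":-0.004,"y":0,"z":-0.01,"yaw":0},{"grip":0.005,"x":-0.006,"y":0,"z":-0.015,"yaw":0},{"grip":0.005,"x":-0.008,"y":0,"z":-0.02,"yaw":0},{"grip":0.005,"x":-0.01,"y":0,"z":-0.025,"yaw":0}]' 6
python3 -m crank '[{"grip":0.005,"x":0,"y":0,"z":-0.003,"yaw":0},{"grip":0.005,"x":0,"y":0,"z":-0.006,"yaw":0},{"grip":0.005,"x":0,"y":0,"z":-0.009,"yaw":0},{"grip":0.005,"x":0,"y":0,"z":-0.012,"yaw":0},{"grip":0.005,"x":0,"y":0,"z":-0.012,"yaw":0}]' 6
python3 - <<'E'
from h import *
S=grab_frame("side");T=grab_frame("top")
cv2.imwrite("pics/b8.png",np.hstack([cv2.resize(T[190:350,235:505],None,fx=1.5,fy=1.5)[:, :240],cv2.resize(S[130:330,260:420],None,fx=2.5,fy=2.5,interpolation=2)[100:340]])[:,:,::-1])
E
```

```text
time_s: 21.12
ee_pos: [527.7, -9.9, 124.6]
ee_rot: [180.0, 0.0, 180.0]
force: [0.2, -0.6, -3.3]
gripper_width: 13.9
gripper_force: 7.5
time_s: 21.53
ee_pos: [537.2, -9.9, 149.7]
ee_rot: [180.0, -0.0, 180.0]
force: [-0.1, 0.9, -3.4]
gripper_width: 13.9
gripper_force: 7.5
time_s: 21.95
ee_pos: [537.3, -9.9, 161.8]
ee_rot: [180.0, 0.1, 180.0]
force: [1.0, -0.0, -3.3]
gripper_width: 14.3
gripper_force: 7.5
```

View pics/b8.png

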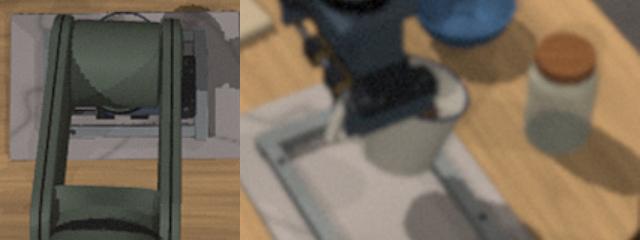

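The mug hangs tilted only about 30° (side crop, 410,120); friction in the pads holds it. I'll lower it near the floor, soften the grip and raise again.

```bash
python3 -m crank '[{"grip":0.005,"x":0,"y":0,"z":0.01,"yaw":0},{"grip":0.005,"x":0,"y":0,"z":0.02,"yaw":0},{"grip":0.005,"x":0,"y":0,"z":0.03,"yaw":0},{"grip":0.005,"x":0,"y":0,"z":0.036,"yaw":0},{"grip":0.005,"x":0,"y":0,"z":0.04,"yaw":0}]'
python3 -m crank '[{"grip":0.005,"x":0,"y":0,"z":0,"yaw":0},{"grip":0.005,"x":0,"y":0,"z":0,"yaw":0},{"grip":0.005,"x":0,"y":0,"z":0,"yaw":0},{"grip":0.005,"x":0,"y":0,"z":-0.003,"yaw":0},{"grip":0.005,"x":0,"y":0,"z":-0.006,"yaw":0}]' 4
python3 -m crank '[{"grip":0.005,"x":0,"y":0,"z":-0.004,"yaw":0},{"grip":0.005,"x":0,"y":0,"z":-0.008,"yaw":0},{"grip":0.005,"x":0,"y":0,"z":-0.012,"yaw":0},{"grip":0.005,"x":0,"y":0,"z":-0.016,"yaw":0},{"grip":0.005,"x":0,"y":0,"z":-0.02,"yaw":0}]' 4
python3 - <<'E'
from h import *
S=grab_frame("side")
cv2.imwrite("pics/b9.png",cv2.resize(S[130:330,240:420],None,fx=2.5,fy=2.5,interpolation=2)[:,:,::-1])
# mask measure: white mug rim/dark rim extents
EOF=0
E
```

```text
time_s: 22.47
ee_pos: [536.1, -9.8, 119.3]
ee_rot: [180.0, -0.2, 180.0]
force: [-0.0, 0.5, -3.0]
gripper_width: 14.3
gripper_force: 7.5
time_s: 22.88
ee_pos: [537.3, -9.9, 127.8]
ee_rot: [180.0, 0.0, 180.0]
force: [-0.1, -0.5, -3.3]
gripper_width: 14.0
gripper_force: 5.6
time_s: 23.3
ee_pos: [537.2, -9.9, 147.8]
ee_rot: [180.0, 0.0, 180.0]
force: [-0.2, -0.2, -2.3]
gripper_width: 13.7
gripper_force: 5.6
```

View pics/b9.png

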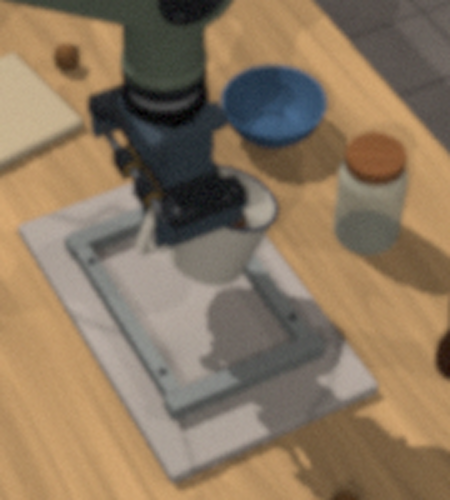

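The tilt is stuck at about 35°, not limited by grip: the fingertip corners bear on the mug wall (25 mm from the grip centre against 24 mm clearance). I'll set the mug down upright in the frame and regrip farther out and higher.

```bash
python3 -m crank '[{"grip":0.005,"x":0,"y":0,"z":0.008,"yaw":0},{"grip":0.005,"x":0,"y":0,"z":0.016,"yaw":0},{"grip":0.005,"x":0,"y":0,"z":0.022,"yaw":0},{"grip":0.005,"x":0,"y":0,"z":0.028,"yaw":0},{"grip":0.005,"x":0,"y":0,"z":0.032,"yaw":0}]' 5
python3 -m crank '[{"grip":0.005,"x":0.004,"y":0,"z":0.005,"yaw":0},{"grip":0.005,"x":0.008,"y":0,"z":0.01,"yaw":0},{"grip":0.005,"x":0.012,"y":0,"z":0.015,"yaw":0},{"grip":0.005,"x":0.016,"y":0,"z":0.02,"yaw":0},{"grip":0.005,"x":0.02,"y":0,"z":0.025,"yaw":0}]'
python3 -m crank '[{"grip":0.005,"x":0.004,"y":0,"z":0.004,"yaw":0},{"grip":0.005,"x":0.008,"y":0,"z":0.008,"yaw":0},{"grip":0.005,"x":0.011,"y":0,"z":0.012,"yaw":0},{"grip":0.005,"x":0.014,"y":0,"z":0.016,"yaw":0},{"grip":0.005,"x":0.016,"y":0,"z":0.02,"yaw":0}]'
python3 - <<'E'
from h import *
go(500,-10,69,180)
E
```

```text
time_s: 23.77
ee_pos: [536.4, -9.9, 113.6]
ee_rot: [180.0, -0.1, 180.0]
force: [-0.9, -0.0, -2.1]
gripper_width: 13.9
gripper_force: 6.5
time_s: 24.18
ee_pos: [516.4, -9.9, 90.2]
ee_rot: [180.0, 0.0, 180.0]
force: [-1.5, -0.8, 1.6]
gripper_width: 14.0
gripper_force: 5.0
time_s: 24.6
ee_pos: [500.7, -9.9, 69.9]
ee_rot: [180.0, -0.0, 180.0]
force: [-1.5, -0.3, 1.0]
gripper_width: 14.1
gripper_force: 5.0
at [500.7  -9.9  69.9] [180.  -0. 180.] F [-1.5 -0.3  1. ] w 14.1 gf 5.0 t 24.6
-> x 0.0007 y -0.0001 z 0.0009 yaw -0.0008
```

```bash
python3 -m crank '[{"grip":0.02,"x":0,"y":0,"z":0,"yaw":0},{"grip":0.03,"x":0,"y":0,"z":0,"yaw":0},{"grip":0.03,"x":0,"y":0,"z":0,"yaw":0},{"grip":0.03,"x":0.003,"y":0,"z":-0.003,"yaw":0},{"grip":0.03,"x":0.006,"y":0,"z":-0.006,"yaw":0}]' 5
python3 -m crank '[{"grip":0.02,"x":0,"y":0,"z":0,"yaw":0},{"grip":0.01,"x":0,"y":0,"z":0,"yaw":0},{"grip":0.005,"x":0,"y":0,"z":0,"yaw":0},{"grip":0.005,"x":0,"y":0,"z":0,"yaw":0},{"grip":0.005,"x":0,"y":0,"z":0,"yaw":0}]' 5
python3 - <<'E'
from h import *
S=grab_frame("side"); cv2.imwrite("pics/b10.png",cv2.resize(S[130:330,240:420],None,fx=2.5,fy=2.5,interpolation=2)[:,:,::-1])
E
python3 -m crank '[{"grip":0.005,"x":0,"y":0,"z":-0.005,"yaw":0},{"grip":0.005,"x":0,"y":0,"z":-0.01,"yaw":0},{"grip":0.005,"x":0,"y":0,"z":-0.015,"yaw":0},{"grip":0.005,"x":0,"y":0,"z":-0.02,"yaw":0},{"grip":0.005,"x":0,"y":0,"z":-0.025,"yaw":0}]' 5
python3 -m crank '[{"grip":0.005,"x":-0.004,"y":0,"z":-0.005,"yaw":0},{"grip":0.005,"x":-0.008,"y":0,"z":-0.01,"yaw":0},{"grip":0.005,"x":-0.012,"y":0,"z":-0.015,"yaw":0},{"grip":0.005,"x":-0.016,"y":0,"z":-0.02,"yaw":0},{"grip":0.005,"x":-0.02,"y":0,"z":-0.025,"yaw":0}]' 5
python3 -m crank '[{"grip":0.005,"x":-0.005,"y":0,"z":-0.005,"yaw":0},{"grip":0.005,"x":-0.01,"y":0,"z":-0.01,"yaw":0},{"grip":0.005,"x":-0.015,"y":0,"z":-0.015,"yaw":0},{"grip":0.005,"x":-0.018,"y":0,"z":-0.02,"yaw":0},{"grip":0.005,"x":-0.018,"y":0,"z":-0.022,"yaw":0}]' 5
python3 - <<'E'
from h import *
S=grab_frame("side"); cv2.imwrite("pics/b11.png",cv2.resize(S[130:330,240:420],None,fx=2.5,fy=2.5,interpolation=2)[:,:,::-1])
E
```

```text
time_s: 25.02
ee_pos: [495.3, -9.9, 76.5]
ee_rot: [180.0, 0.0, 180.0]
force: [-0.4, 0.1, 0.2]
gripper_width: 29.5
gripper_force: 0.0
time_s: 25.43
ee_pos: [495.3, -9.9, 76.4]
ee_rot: [180.0, 0.0, 180.0]
force: [-1.6, 0.6, 3.6]
gripper_width: 13.9
gripper_force: 5.0
time_s: 25.9
ee_pos: [495.1, -9.8, 101.7]
ee_rot: [180.0, 0.0, 180.0]
force: [0.5, 0.6, -2.3]
gripper_width: 13.9
gripper_force: 5.0
time_s: 26.32
ee_pos: [515.7, -9.9, 126.7]
ee_rot: [180.0, 0.0, 180.0]
force: [0.9, 0.2, -2.0]
gripper_width: 14.0
gripper_force: 5.0
time_s: 26.73
ee_pos: [534.1, -9.9, 148.9]
ee_rot: [180.0, 0.1, 180.0]
force: [0.7, 0.4, -3.4]
gripper_width: 14.0
gripper_force: 5.0
```

View pics/b11.png

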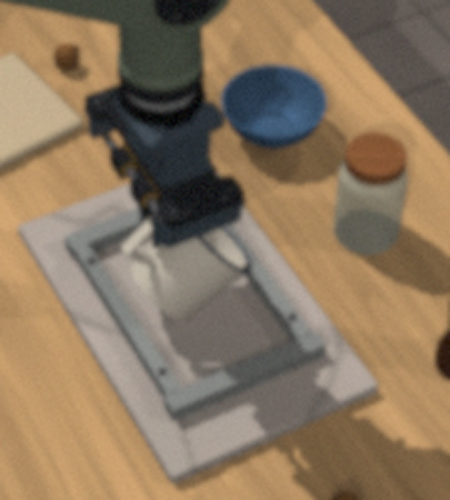

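The mug now hangs at about 60–65° tilt and the bars are still flush. Next: foot edge onto the near rail, then swing the handle along an arc about it so the mouth tips down into the frame.

```bash
python3 -m crank '[{"grip":0.005,"x":0,"y":0,"z":-0.008,"yaw":0},{"grip":0.005,"x":0.008,"y":0,"z":-0.018,"yaw":0},{"grip":0.005,"x":0.02,"y":0,"z":-0.022,"yaw":0},{"grip":0.005,"x":0.032,"y":0,"z":-0.022,"yaw":0},{"grip":0.005,"x":0.042,"y":0,"z":-0.022,"yaw":0}]' 6
python3 -m crank '[{"grip":0.005,"x":0,"y":0,"z":0.002,"yaw":0},{"grip":0.005,"x":0,"y":0,"z":0.004,"yaw":0},{"grip":0.005,"x":0,"y":0,"z":0.006,"yaw":0},{"grip":0.005,"x":0,"y":0,"z":0.008,"yaw":0},{"grip":0.005,"x":0,"y":0,"z":0.009,"yaw":0}]' 6
python3 - <<'E'
from h import *
S=grab_frame("side"); cv2.imwrite("pics/b12.png",cv2.resize(S[130:330,240:420],None,fx=2.5,fy=2.5,interpolation=2)[:,:,::-1])
E
```

```text
time_s: 27.2
ee_pos: [489.2, -9.8, 170.9]
ee_rot: [180.0, -0.0, 180.0]
force: [0.1, -0.3, -3.6]
gripper_width: 13.9
gripper_force: 6.0
time_s: 27.62
ee_pos: [491.4, -9.9, 160.7]
ee_rot: [180.0, -0.0, 180.0]
force: [-1.0, 0.2, -3.1]
gripper_width: 13.8
gripper_force: 6.0
```

```bash
python3 -m crank '[{"grip":0.005,"x":0,"y":0,"z":0.001,"yaw":0},{"grip":0.005,"x":0,"y":0,"z":0.002,"yaw":0},{"grip":0.005,"x":0,"y":0,"z":0.003,"yaw":0},{"grip":0.005,"x":0,"y":0,"z":0.003,"yaw":0},{"grip":0.005,"x":0,"y":0,"z":0.003,"yaw":0}]' 6
python3 -m crank '[{"grip":0.005,"x":0,"y":0,"z":0.001,"yaw":0},{"grip":0.005,"x":0,"y":0,"z":0.002,"yaw":0},{"grip":0.005,"x":0,"y":0,"z":0.003,"yaw":0},{"grip":0.005,"x":0,"y":0,"z":0.003,"yaw":0},{"grip":0.005,"x":0,"y":0,"z":0.003,"yaw":0}]' 6
```

```text
time_s: 28.08
ee_pos: [491.6, -9.9, 158.3]
ee_rot: [180.0, 0.1, 180.0]
force: [0.3, -0.6, -3.3]
gripper_width: 13.5
gripper_force: 6.0
time_s: 28.5
ee_pos: [491.1, -9.9, 155.2]
ee_rot: [180.0, 0.0, 180.0]
force: [0.8, -1.0, -2.0]
gripper_width: 13.8
gripper_force: 6.0
```

```bash
python3 -m crank '[{"grip":0.005,"x":0,"y":0,"z":0.002,"yaw":0},{"grip":0.005,"x":-0.003,"y":0,"z":0.003,"yaw":0},{"grip":0.005,"x":-0.006,"y":0,"z":0.003,"yaw":0},{"grip":0.005,"x":-0.009,"y":0,"z":0.003,"yaw":0},{"grip":0.005,"x":-0.012,"y":0,"z":0.003,"yaw":0}]' 6
python3 -m crank '[{"grip":0.005,"x":-0.003,"y":0,"z":0.001,"yaw":0},{"grip":0.005,"x":-0.006,"y":0,"z":0.002,"yaw":0},{"grip":0.005,"x":-0.009,"y":0,"z":0.003,"yaw":0},{"grip":0.005,"x":-0.012,"y":0,"z":0.004,"yaw":0},{"grip":0.005,"x":-0.015,"y":0,"z":0.005,"yaw":0}]' 6
python3 - <<'E'
from h import *
S=grab_frame("side"); cv2.imwrite("pics/b13.png",np.hstack([cv2.resize(cv2.cvtColor(cv2.imread("pics/b12.png"),cv2.COLOR_BGR2RGB),None,fx=.85,fy=.85),cv2.resize(S[130:330,240:420],None,fx=2.125,fy=2.125,interpolation=2)])[:,:,::-1])
E
```

```text
time_s: 28.92
ee_pos: [503.2, -9.8, 151.9]
ee_rot: [180.0, -0.1, 180.0]
force: [0.0, -0.2, -2.6]
gripper_width: 14.1
gripper_force: 6.0
time_s: 29.33
ee_pos: [518.4, -9.9, 147.0]
ee_rot: [180.0, -0.0, 180.0]
force: [0.2, 0.6, -3.5]
gripper_width: 14.0
gripper_force: 6.0
```

View pics/b13.png

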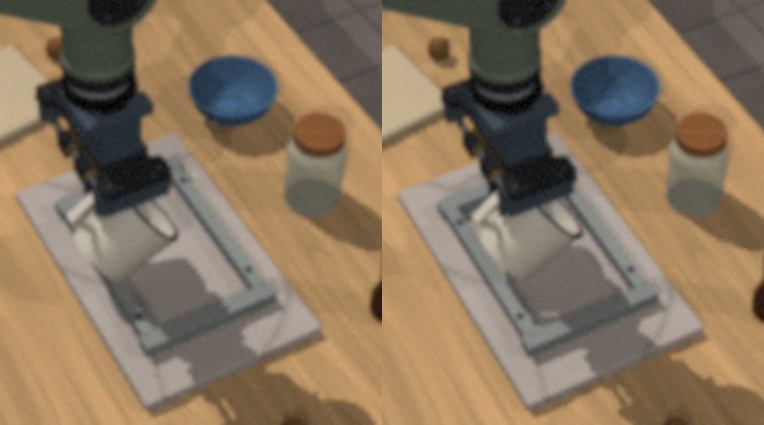

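The left frame shows the mug at the rail. In the right frame, after the drag, the tilt is still about 60° with the foot at crop (510,272) and the lip at (580,232). I'll project these onto the mug's mid-plane.

```bash
cat >> h.py <<'E'
def ony(n,p,y):
    o,d=ray(n,*p); return o+d*(y-o[1])/d[1]
E
python3 - <<'E'
from h import *
f=lambda u,v:(240+(u-382)/2.125,130+v/2.125)
for nm,p in(("foot",(510,272)),("lip",(580,232)),("nearrim",(543,205))): print(nm,ony("side",f(*p),-10).round(1))
print(proj("side",np.array([500,-10,35]))-[240,130],"rail inner top px crop", (proj("side",np.array([500,-10,35]))-[240,130])*2.125+[382,0])
go(0,0,0,180)
E
```

```text
foot [520.2 -10.    7.8]
lip [615.2 -10.   30.3]
nearrim [564.5 -10.  106.1]
[ 52.85402903 124.15329046] rail inner top px crop [494.31481168 263.82574222]
at [519.   -9.9 146.9] [180.   0. 180.] F [ 0.   0.3 -2.8] w 14.0 gf 6.0 t 29.4
-> x 0.5190 y 0.0095 z 0.1469 yaw -0.0008
```

The foot is hovering inside the rail (tilt about 56°). I'll go back outside, hook the foot edge behind the rail's outer face, and swing the handle over it.

```bash
python3 -m crank '[{"grip":0.005,"x":0,"y":0,"z":-0.012,"yaw":0},{"grip":0.005,"x":0.006,"y":0,"z":-0.026,"yaw":0},{"grip":0.005,"x":0.02,"y":0,"z":-0.028,"yaw":0},{"grip":0.005,"x":0.036,"y":0,"z":-0.028,"yaw":0},{"grip":0.005,"x":0.052,"y":0,"z":-0.028,"yaw":0}]' 7 >/dev/null
python3 -m crank '[{"grip":0.005,"x":0,"y":0,"z":0.003,"yaw":0},{"grip":0.005,"x":0,"y":0,"z":0.009,"yaw":0},{"grip":0.005,"x":0,"y":0,"z":0.015,"yaw":0},{"grip":0.005,"x":0,"y":0,"z":0.02,"yaw":0},{"grip":0.005,"x":0,"y":0,"z":0.021,"yaw":0}]' 7
python3 -m crank '[{"grip":0.005,"x":-0.004,"y":0,"z":0,"yaw":0},{"grip":0.005,"x":-0.008,"y":0,"z":0,"yaw":0},{"grip":0.005,"x":-0.012,"y":0,"z":0,"yaw":0},{"grip":0.005,"x":-0.016,"y":0,"z":0,"yaw":0},{"grip":0.005,"x":-0.02,"y":0,"z":0,"yaw":0}]' 7
python3 -m crank '[{"grip":0.005,"x":-0.004,"y":0,"z":0,"yaw":0},{"grip":0.005,"x":-0.008,"y":0,"z":0.001,"yaw":0},{"grip":0.005,"x":-0.012,"y":0,"z":0.001,"yaw":0},{"grip":0.005,"x":-0.016,"y":0,"z":0.002,"yaw":0},{"grip":0.005,"x":-0.02,"y":0,"z":0.003,"yaw":0}]' 7
```

```text
time_s: 30.22
ee_pos: [468.4, -9.9, 155.1]
ee_rot: [-180.0, 0.2, 180.0]
force: [-1.2, -0.2, 12.2]
gripper_width: 14.1
gripper_force: 10.0
time_s: 30.63
ee_pos: [487.5, -9.9, 154.5]
ee_rot: [-180.0, 0.1, 180.0]
force: [-0.9, -0.0, 3.9]
gripper_width: 13.8
gripper_force: 8.8
time_s: 31.05
ee_pos: [506.9, -9.9, 151.1]
ee_rot: [180.0, 0.0, 180.0]
force: [-0.1, 0.4, 4.1]
gripper_width: 14.0
gripper_force: 7.9
```

```bash
python3 -m crank '[{"grip":0.005,"x":-0.004,"y":0,"z":0,"yaw":0},{"grip":0.005,"x":-0.008,"y":0,"z":0.001,"yaw":0},{"grip":0.005,"x":-0.012,"y":0,"z":0.001,"yaw":0},{"grip":0.005,"x":-0.016,"y":0,"z":0.002,"yaw":0},{"grip":0.005,"x":-0.02,"y":0,"z":0.003,"yaw":0}]' 7
python3 -m crank '[{"grip":0.005,"x":-0.003,"y":0,"z":0.001,"yaw":0},{"grip":0.005,"x":-0.006,"y":0,"z":0.002,"yaw":0},{"grip":0.005,"x":-0.009,"y":0,"z":0.004,"yaw":0},{"grip":0.005,"x":-0.012,"y":0,"z":0.006,"yaw":0},{"grip":0.005,"x":-0.015,"y":0,"z":0.008,"yaw":0}]' 7
python3 - <<'E'
from h import *
S=grab_frame("side"); cv2.imwrite("pics/b14.png",cv2.resize(S[150:320,250:410],None,fx=3,fy=3,interpolation=2)[:,:,::-1])
T=grab_frame("top")
x0,y0,x1,y1=240,150,420,320
b=cv2.GaussianBlur(S,(3,3),0)[y0:y1,x0:x1].astype(int)
H=cv2.cvtColor(S,cv2.COLOR_RGB2HSV)[y0:y1,x0:x1]
# bright mug pixels: show coarse ascii map of V around the mug
V=cv2.resize(H[...,2],None,fx=.33,fy=.25,interpolation=cv2.INTER_AREA)
B=cv2.resize((b[...,0]-b[...,2]).astype(np.float32),None,fx=.33,fy=.25,interpolation=cv2.INTER_AREA)
for r in range(4,34):
    print("%3d "%(y0+4*r)+"".join("n" if B[r,c]>40 and V[r,c]<125 else "b" if B[r,c]<-3 else " .:-=+*#%@"[min(9,int(V[r,c])//22)] for c in range(8,48)))
E
```

```text
time_s: 31.47
ee_pos: [526.1, -9.8, 147.6]
ee_rot: [180.0, -0.1, 180.0]
force: [-1.9, 0.7, -1.3]
gripper_width: 13.8
gripper_force: 7.0
time_s: 31.88
ee_pos: [542.8, -9.9, 140.9]
ee_rot: [180.0, 0.2, 180.0]
force: [1.0, 0.1, 4.0]
gripper_width: 13.9
gripper_force: 7.0
166 #%%%#*n-:....:::....+=bbbbbbbbbbbbb#%@@@
170 %#%%n::bbb.::..:::..=bbbbbbbbbbbbbb*%%@@
174 %%##=.bbbbb .:::. bbbbbbbbbbbbbbbbb##%%%
178 %#*#*:bbbbbbbb  bbbbbbbbbbbbbbbbbb+**#%%
182 +n*##-:-=:bbbbbbbbbb:+*=bbbbbbbbb=n+n*##
186 *#%%%#*=*=bbbbbbbbbb-*#*=-bbbb-=nnnn++**
190 %%%%%%%+:::bbbbbbbbb-*#*+n--=nnnnnnnnn**
194 %%%%%%%*:.::bbbbbbbb-*###+nnnnnnnnnnnnn*
198 %%%%%%%#n--:.bbbbbbbb=#*##*nnnnnnnn***+n
202 %%%%%%%%#*=...bbbbbbb..:n####***###%#**+
206 %%%%%%%%%%=.::.bbbbbb..b.+###%%%%%%%#++*
210 %%%%%#####*--:.bbbb.bbbb.+#######%##*+++
214 #######***##+-:bbb.bbbbb-#%#########*+==
218 ###******%%*=bbbbbbbbbb=*###########+===
222 #****+===*##=bbbbbbb-=+*#%##########+===
226 *+*+=-=*#*%@%=-b-=***=+**#%##%#######+==
230 #++*+*%@@##@@%***+*#**++**#%%%%#%%%%##*n
234 ##+++*@@@@##%%###*+####++**#%%%%%%%%%%%#
238 ###+++*%%%%#####**+*####++**#%%#%%%%%%##
242 ####+++#%%%##******+#####++**#%%%%%%%%##
246 ####*++*###*******++##%###++**#%%%%%%%%#
250 #####*++******++++==#%%%##*==+*#%%%%%%%%
254 %*####*++*+++++++++++*####*+--=*#%%#%%%%
258 %######*++=====+++++++***+===-=**####%%%
262 %%######=-====+++++++++++++===-++**#*###
266 %%%##%%##========+++++++++====--=++#####
270 %%%%#%%##*===-====++=+======------=*####
274 %%%%%#%%##*++=====+=====-=-=---===+*##%#
278 %%%%%##%%##*+++====+++++=---===+++*##%%%
282 %%%%%%##%###++*+++***++=-===++++++++#%%%
```

```bash
python3 -m crank '[{"grip":0.005,"x":-0.004,"y":0,"z":0.001,"yaw":0},{"grip":0.005,"x":-0.008,"y":0,"z":0.003,"yaw":0},{"grip":0.005,"x":-0.012,"y":0,"z":0.005,"yaw":0},{"grip":0.005,"x":-0.016,"y":0,"z":0.007,"yaw":0},{"grip":0.005,"x":-0.02,"y":0,"z":0.009,"yaw":0}]' 7
cat >> h.py <<'E'
def nuts(img,n,win,z,vmax=118,amin=20):
    return [(cv2.contourArea(c),np.round(cv2.minEnclosingCircle(c)[0],1).tolist(),np.round(onz(n,cv2.minEnclosingCircle(c)[0],z)[:2],0).tolist()) for c in blobs(cv2.GaussianBlur(img,(3,3),0),(4,110,30),(18,255,vmax),win,amin)]
E
python3 - <<'E'
from h import *
S=grab_frame("side");T=grab_frame("top"); cv2.imwrite("pics/b15.png",S[:,:,::-1]);cv2.imwrite("pics/b15t.png",T[:,:,::-1])
print(nuts(S,"side",(262,215,372,300),30)); print(nuts(T,"top",(262,205,378,290),30))
E
```

```text
time_s: 32.4
ee_pos: [561.2, -9.9, 130.7]
ee_rot: [180.0, -0.1, 180.0]
force: [0.4, -0.5, 0.7]
gripper_width: 14.0
gripper_force: 7.0
[(101.5, [328.5, 236.0], [610.0, 5.0])]
[]
```

```bash
python3 -m crank '[{"grip":0.005,"x":-0.005,"y":0,"z":0.001,"yaw":0},{"grip":0.005,"x":-0.01,"y":0,"z":0.002,"yaw":0},{"grip":0.005,"x":-0.015,"y":0,"z":0.003,"yaw":0},{"grip":0.005,"x":-0.018,"y":0,"z":0.004,"yaw":0},{"grip":0.005,"x":-0.018,"y":0,"z":0.004,"yaw":0}]' 7
python3 -m crank '[{"grip":0.005,"x":0,"y":0,"z":-0.01,"yaw":0},{"grip":0.005,"x":0,"y":0,"z":0,"yaw":0},{"grip":0.005,"x":0,"y":0,"z":-0.01,"yaw":0},{"grip":0.005,"x":0,"y":0,"z":0,"yaw":0},{"grip":0.005,"x":0,"y":0,"z":0,"yaw":0}]' 7
python3 - <<'E'
from h import *
S=grab_frame("side");T=grab_frame("top"); cv2.imwrite("pics/b16.png",S[:,:,::-1])
print(nuts(S,"side",(262,215,372,300),30)); print(nuts(T,"top",(262,205,378,290),30))
b=S[150:300,250:400].astype(int);V=b.max(2);B=b[...,0]-b[...,2]
for r in range(60,150,3):
    print("%3d "%(150+r)+"".join("n" if B[r,c]>40 and V[r,c]<118 else "b" if B[r,c]<-6 else " .:-=+*#%@"[min(9,int(V[r,c])//22)] for c in range(0,135,2)))
E
```

```text
time_s: 32.92
ee_pos: [579.6, -9.9, 126.4]
ee_rot: [180.0, -0.0, 179.9]
force: [0.1, -0.1, -2.1]
gripper_width: 13.9
gripper_force: 7.0
time_s: 33.33
ee_pos: [578.6, -9.9, 126.2]
ee_rot: [180.0, -0.1, 180.0]
force: [-1.0, 0.3, -3.3]
gripper_width: 14.2
gripper_force: 7.0
[(105.5, [339.5, 247.5], [616.0, -42.0])]
[]
210 @@@@@@%%%%%%%%%%%%%%%%%%%##***+-:--:......b .. .b...-###%%%%%%#*++++
213 %@@@@@%%%%%%%%#########******++=-=--.::.b.......bbb:*######%%#*+++++
216 @%%%%#############*******++=+#%%#+:::..:......bbbbb=###%%##%%#*+====
219 %%%%%%%%#####********++=---*%@%#=-bbbb...bbbbbbb-=+*###%######+=====
222 %%%%%%%%%##******++==---===+**##=:bbbbbbbbbb-=**##%###########+=====
225 ###%%%%#******+==--===+++***+#%@@*:bbbbbbb=+*#%%##%%#####%####*=====
228 ###%####+++*+=--===+++*#%%@%*#@@@%+++==+-=++*##%%%#%%##########*+===
231 %###%####==**+==++*###%@@@@@#*@@@@@#*****-=++*##%%%%%%%#%%%%%%%%#*+=
234 %%########+=+==+#####+*@@@@@@%##@@@######+-=+**##%%#%%%%%%%%%%%%%%%%
237 %%%###%####+=+***##%#*+*@@@%%%%##%#######*-==+***#%%%#%%%%%%%%%%%%%%
240 %%%%########++****###*++*%%%%%%%#####*#***=nn=***
[... 706 characters left out ...]
*****+++++++++++++++=====-======---=+=+####
273 %%%%%%@@@@%%%%##%%%%##*=+*****##++++=++++*+==++*+==-=-----==++=+####
276 %%%%%%%@@%%%%%%*#%%%###*=*****###*+*#####*******+===---==+++++=+++#%
279 %%%%%%%%%%%%@%%#*%%%%###*=+=+**######*********+==--===+++++++==++++*
282 %%%%%%%%%@%%%%%%#*#%%%###*=*****##********++=--====+++++++++==++++++
285 %@%%%%%%%%@@%%%%%#*#%%####*=***********+==--====++++++++++++==++++++
288 @@%%%%%%%@@@%%%%%%#*#%%####*+******++=---==+++++*###*++++++===++++++
291 @@@@%%%%%%@@@%%%%%%#*##%####+***+==--====+++*##%##%%#*++++==+++++++n
294 %@@@%%%%%%%@@@%%%@%%#*######*==-=-===++++*######%%#%#%#*+++++++++++n
297 %%@@@@%%%%@@@@@%%%%%%########+===++++*####%%##%#%#%####*+===++++++++
```

```bash
python3 -m crank '[{"grip":0.005,"x":0.002,"y":0,"z":-0.01,"yaw":0},{"grip":0.005,"x":0.004,"y":0,"z":-0.02,"yaw":0},{"grip":0.005,"x":0.006,"y":0,"z":-0.03,"yaw":0},{"grip":0.005,"x":0.008,"y":0,"z":-0.04,"yaw":0},{"grip":0.005,"x":0.01,"y":0,"z":-0.05,"yaw":0}]' 8
python3 - <<'E'
from h import *
S=grab_frame("side");T=grab_frame("top")
print(nuts(S,"side",(262,215,372,300),30)); print(nuts(T,"top",(262,205,378,290),30))
cv2.imwrite("pics/b17.png",np.hstack([cv2.resize(S[130:310,250:400],None,fx=3,fy=3,interpolation=2),cv2.resize(T[195:305,240:400],None,fx=2.1,fy=2.1,interpolation=2)[:231].__class__(0) if 0 else cv2.copyMakeBorder(cv2.resize(T[195:305,240:400],None,fx=2.1,fy=2.1,interpolation=2),0,309,0,0,cv2.BORDER_CONSTANT)])[:,:,::-1])
E
```

```text
time_s: 33.85
ee_pos: [569.2, -9.9, 179.0]
ee_rot: [180.0, 0.1, 180.0]
force: [0.3, 0.2, -2.6]
gripper_width: 13.9
gripper_force: 8.0
[(154.5, [338.5, 247.0], [615.0, -39.0])]
[]
```

View pics/b17.png

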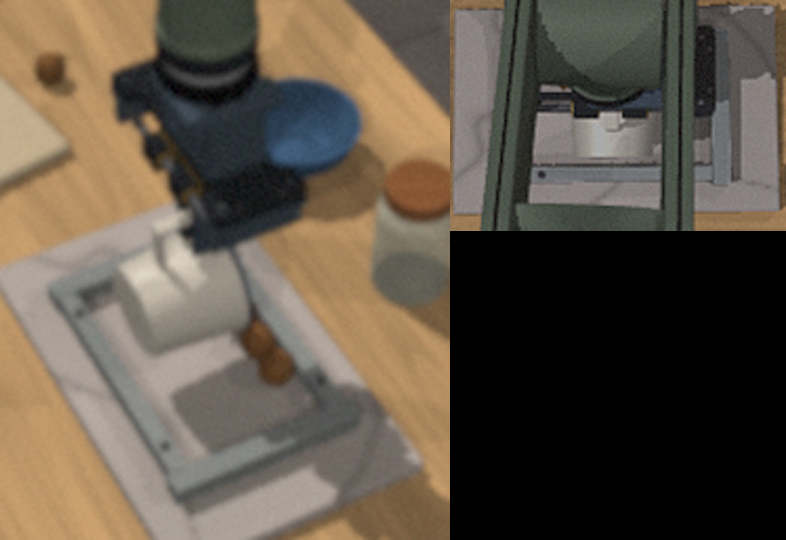

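The picture shows the mug tilted past 90° and at least two nuts in the frame by the far rail at (258,340) and (276,366). Both bars are flush. I'll shake and weigh.

```bash
python3 -m crank '[{"grip":0.005,"x":0.012,"y":0,"z":0,"yaw":0},{"grip":0.005,"x":0,"y":0,"z":0,"yaw":0},{"grip":0.005,"x":0.012,"y":0,"z":0,"yaw":0},{"grip":0.005,"x":0,"y":0,"z":0,"yaw":0},{"grip":0.005,"x":0,"y":0,"z":0,"yaw":0}]' 9 >/dev/null
for i in 1 2 3; do python3 -m crank '[{"grip":0.005,"x":0,"y":0,"z":0,"yaw":0},{"grip":0.005,"x":0,"y":0,"z":0,"yaw":0},{"grip":0.005,"x":0,"y":0,"z":0,"yaw":0},{"grip":0.005,"x":0,"y":0,"z":0,"yaw":0},{"grip":0.005,"x":0,"y":0,"z":0,"yaw":0}]' | grep force:; done
python3 - <<'E'
from h import *
fs=[]
for i in range(10):
    S=grab_frame("side"); fs.append(state()["force"][2])
T=grab_frame("top");print(np.mean(fs),np.std(fs))
print(nuts(S,"side",(262,215,372,300),30)); print(nuts(T,"top",(262,205,378,290),30))
b=S[150:300,250:400].astype(int);V=b.max(2);B=b[...,0]-b[...,2]
for r in range(45,118,3):
    print("%3d "%(150+r)+"".join("n" if B[r,c]>36 and V[r,c]<118 else "b" if B[r,c]<-6 else " .:-=+*#%@"[min(9,int(V[r,c])//22)] for c in range(20,135,2)))
E
```

```text
force: [0.4, 0.2, -2.1]
gripper_force: 9.0
force: [-0.2, -0.3, -1.9]
gripper_force: 9.0
force: [-0.4, -0.4, -2.1]
gripper_force: 9.0
-2.2899707850299595 0.26861605674510514
[(147.0, [337.5, 248.5], [610.0, -42.0])]
[]
195 %%%%%%%%#%%%%%%%%%*-:--:...b. ...........-nnn++++nnnn+nn**
198 %%%%%%%%%%%%%%%%%%%+::--..b.... .b...bbb:=nnnn++++nn+**nn+
201 %%%%%%%%%%%%%%%%#%%*==:-:.:.......bbbbb:-n+n+n++++*##*#*=n
204 %%%%%%%%%%%%%%%%%%@@@#-bb:....bbbbbbbb-n#%######%%%%#*****
207 %#%%%%%%%%%%%%%%@@@@#=.bbbbbbbbbbb-=n*##%%%%%%%%%%%%#*++**
210 %%#%%%%###%%%%%#%%##*=:bbbb:bb:-+*##***########%%##%#*++++
213 %%%####**####***++#%@#-bbb:-+=+#**####**############*+++++
216 ########*******#%*#@@@%*****#*++****###*############*+====
219 ##*********+*#%@@%*@@@@@%######+*#***###############+=====
222 *****+*++===#@@@@@%#@@@@#######*=*##################+=====
225 **++==----==+%@@@@@%#%@%####*#***=*#################*=====
228 +++=---===++++%@@@@@%%%###*******+=*#####%%##########*+===
231 =+*+=-=++*###*+#%%%%%#***********+=+*##%%#%%%##%%%%####*+=
234 +=+==+*#######*+#%%###********++++=+**#%%%%%%#%#%%%%%%%###
237 #+=+***########++*##*******++++==-=+***#%%%#%%%##%%%%##%%%
240 ##+=**+*########++******+++++=-nnnn=+***#%%%##%%#%%%%%####
243 ###+++***########++*++++++*#*+-nnnnn=+***##%%##%%%#%%%%###
246 ####++++**########++++*#######+nnnnn--+***##%%#%%%%#%%%%##
249 #####+=+***###########%%#####**=--nnnn-+***##%%##%%%#%%%%#
252 ######++**+*#####%%%%%%##*++=====-nnnnn-++++*#%%%#%%%#%%%%
255 #######+++***##%%%%%#**+++++=====-nnnn----=-=*##%%##%%%%%%
258 *#######++***###%#%%#*++++++=+======--===----=+++**##%%%%%
261 ########*=+***#####%##*+===+++=+=+=++=====---=======+##%%#
264 %##%%%###*=+****#######+++=++++++=++++=====--=--=====+####
267 %%*#%%%%##*=+*****######++=++===++=++++====---=-======+###
```

```bash
python3 -m crank '[{"grip":0.005,"x":0.01,"y":0,"z":-0.01,"yaw":0},{"grip":0.005,"x":0.02,"y":-0.01,"z":-0.02,"yaw":0.1},{"grip":0.005,"x":0.035,"y":-0.03,"z":-0.02,"yaw":0.2},{"grip":0.005,"x":0.05,"y":-0.06,"z":-0.02,"yaw":0.31},{"grip":0.005,"x":0.065,"y":-0.09,"z":-0.02,"yaw":0.42}]' 40 >/dev/null
python3 -m crank '[{"grip":0.005,"x":0,"y":-0.03,"z":0,"yaw":0.11},{"grip":0.005,"x":0,"y":-0.06,"z":0,"yaw":0.22},{"grip":0.005,"x":0,"y":-0.09,"z":0,"yaw":0.33},{"grip":0.005,"x":0,"y":-0.11,"z":0,"yaw":0.44},{"grip":0.005,"x":0,"y":-0.12,"z":0,"yaw":0.55}]' >/dev/null
python3 -m crank '[{"grip":0.005,"x":0,"y":0,"z":0,"yaw":0.11},{"grip":0.005,"x":0,"y":0,"z":0,"yaw":0.22},{"grip":0.005,"x":0,"y":0,"z":0,"yaw":0.33},{"grip":0.005,"x":0,"y":0,"z":0,"yaw":0.44},{"grip":0.005,"x":0,"y":0,"z":0,"yaw":0.55}]'
python3 - <<'E'
from h import *
S=grab_frame("side");T=grab_frame("top")
print(nuts(S,"side",(262,200,380,300),30)); print(nuts(T,"top",(262,195,378,290),30))
cv2.imwrite("pics/b18.png",T[:,:,::-1]);cv2.imwrite("pics/b18s.png",S[:,:,::-1])
go(480,-240,170,86)
E
```

```text
time_s: 37.42
ee_pos: [454.3, -209.2, 198.0]
ee_rot: [180.0, 0.0, 92.5]
force: [0.1, 0.3, -2.5]
gripper_width: 13.7
gripper_force: 40.0
[(63.5, [335.5, 241.2], [618.0, -18.0]), (41.5, [341.5, 251.0], [615.0, -54.0]), (25.0, [359.0, 200.0], [745.0, 80.0])]
[(305.0, [324.5, 224.5], [614.0, -24.0]), (102.5, [295.1, 229.9], [602.0, 44.0])]
at [ 454.5 -209.2  197.9] [180.    0.   92.9] F [ 0.3 -0.5 -2.8] w 13.5 gf 40.0 t 37.5
-> x -0.0320 y 0.0239 z 0.0279 yaw 0.1200
```

Four nuts are in the frame (top-view mask area about 305 + 102, single nut about 100). Now I right the mug: lay its foot edge against the slab's -y side face and pull the handle towards +y.

```bash
python3 -m crank '[{"grip":0.005,"x":-0.015,"y":0.006,"z":0,"yaw":0.04},{"grip":0.005,"x":-0.03,"y":0.012,"z":0,"yaw":0.08},{"grip":0.005,"x":-0.045,"y":0.02,"z":0.01,"yaw":0.12},{"grip":0.005,"x":-0.06,"y":0.026,"z":0.025,"yaw":0.12},{"grip":0.005,"x":-0.062,"y":0.026,"z":0.04,"yaw":0.12}]' >/dev/null
python3 -m crank '[{"grip":0.005,"x":0,"y":0,"z":0.01,"yaw":0},{"grip":0.005,"x":0,"y":0,"z":0.018,"yaw":0},{"grip":0.005,"x":0,"y":0,"z":0.025,"yaw":0},{"grip":0.005,"x":0,"y":0,"z":0.031,"yaw":0},{"grip":0.005,"x":0,"y":0,"z":0.035,"yaw":0}]' 12
python3 - <<'E'
from h import *
go(482,-265,118,86)
S=grab_frame("side");cv2.imwrite("pics/b19.png",S[:,:,::-1])
b=S.astype(int);V=b.max(2);B=b[...,0]-b[...,2]
for r in range(270,385,4):
    print("%3d "%r+"".join("n" if B[r,c]>62 else "b" if B[r,c]<-6 else " .:-=+*#%@"[min(9,int(V[r,c])//22)] for c in range(270,410,2)))
E
```

```text
time_s: 38.35
ee_pos: [484.0, -269.6, 121.9]
ee_rot: [-180.0, -0.0, 86.0]
force: [-0.5, -0.0, -1.6]
gripper_width: 13.9
gripper_force: 12.0
at [ 484.  -269.6  121.9] [-180.   -0.   86.] F [-0.5 -0.  -1.6] w 13.9 gf 12.0 t 38.4
-> x 0.0045 y -0.0023 z 0.0039 yaw 0.0008
270 nnn#%%%%%%%#+******##*bbbbb.b....:::---:::..  b.bb...:-*nnnnnnnnnnnnnn
274 nnnn##%%%%%%#++*****##=bbbbbb .:::......:::  .::..:bb:.-*#nnnnnnnnnnnn
278 nnnnnn#%%%%%%#++*=+*##=bbbbbb b  ..:::..   .-==+=....::.:+%nnnnnnnnnnn
282 nnnnnnn#%%%%#%#*=*****-bbbbbbbbbbb    b bbb-*###%*:....:::+#%nnnnnnnnn
286 nnnnnnnn#%%%*=::..:---:bbbbbbbbbbbbbbbbbbb=###*+=::..b:::..=*nnnnnnnnn
290 nnnnnnnnn###=:::.:....:bbbbbbbbbbbbbbbbbbbb.....-=**=...bb:+nnnnnnnnnn
294 nnnnnnnnnn##*-::....:bb.bbbbbbbbbbbbbbbbb..::=****+=-::bb+nnnnnnnnnnnn
298 nnnnnnnnnnnn**-:b..b.....:bbbbbbbbbb..::::...:--:--+nnn==nnnnnnnnnnnnn
302 nnnnnnnnnnnnn**-::.:..:...bbbb..::--:...::....:*nnnnnnnnnnnnnnnnnnnnnn
306 nnnnnnnnnnnnnn#*:.:..:.:..:=*-.::....:::::..:-*nnnnnnnnnnnnnnnnnnnnnnn
310 nnnnnnnnnnnnnnn#+:......:#@@%*:-.......b-*nnnnnnnnnnnnnnnnnnnnnnnnnnnn
314 nn
[... 643 characters left out ...]
-==nnnnnnnnnnnnnnnnnnnnnn
350 nnnnnnnnnnnnnnnnnnnnnnnnnnn==+++++********+=======nnnnnnnnnnnnnnnnnnnn
354 nnnnnnnnnnnnnnnnnnnnnnnnnnnn===+++++**++=-===+=====+nnnnnnnnnnnnnnnnnn
358 nnnnnnnnnnnnnnnnnnnnnnnnnnnnnn=--=----=====+=======+++nnnnnnnnnnnnnnnn
362 nnnnnnnnnnnnnnnnnnnnnnnnnnnnnnnn====================+++*nnnnnnnnnnnnn*
366 +++nnnnnnnnnnnnnnnnnnnnnnnnnnnnn+========+==========++++nnn*+++n*n+nnn
370 +++++++nnnnnnnnnnnnnnnnnnnnnnnnnnn=================+++++++++++++*nnnnn
374 +*++++++++nnnnnnnnnnnnnnnnnnnnnnnnn+=++==+n+nnn+==++++++++++++++++nn*+
378 +++++++++++*n**nnnnnnnnnnnnnnnnnnnnnnnnnnnnnnn+=+++++++++++++++++++nnn
382 n+++++++++++*n+++++nnnnnnnnnnnnnnnnnnnn=======+*nnn+++++++++++++++++nn
```

```bash
python3 -m crank '[{"grip":0.005,"x":0,"y":0,"z":0.002,"yaw":0},{"grip":0.005,"x":0,"y":0,"z":0.004,"yaw":0},{"grip":0.005,"x":0,"y":0,"z":0.005,"yaw":0},{"grip":0.005,"x":0,"y":0,"z":0.006,"yaw":0},{"grip":0.005,"x":0,"y":0,"z":0.006,"yaw":0}]' 10
python3 -m crank '[{"grip":0.005,"x":0.004,"y":0,"z":0,"yaw":0},{"grip":0.005,"x":0.008,"y":0,"z":0,"yaw":0},{"grip":0.005,"x":0.012,"y":0,"z":0,"yaw":0},{"grip":0.005,"x":0.016,"y":0,"z":0,"yaw":0},{"grip":0.005,"x":0.02,"y":0,"z":0,"yaw":0}]' 10
python3 -m crank '[{"grip":0.005,"x":0.003,"y":0,"z":-0.001,"yaw":0},{"grip":0.005,"x":0.006,"y":0,"z":-0.002,"yaw":0},{"grip":0.005,"x":0.009,"y":0,"z":-0.004,"yaw":0},{"grip":0.005,"x":0.012,"y":0,"z":-0.005,"yaw":0},{"grip":0.005,"x":0.015,"y":0,"z":-0.006,"yaw":0}]' 10
```

```text
time_s: 38.82
ee_pos: [485.3, -271.1, 118.5]
ee_rot: [179.8, 0.1, 86.0]
force: [-1.5, -0.5, 7.8]
gripper_width: 14.0
gripper_force: 10.0
time_s: 39.23
ee_pos: [487.6, -252.5, 119.6]
ee_rot: [179.6, 0.3, 86.1]
force: [-1.7, -3.7, 11.9]
gripper_width: 14.4
gripper_force: 11.9
time_s: 39.65
ee_pos: [486.4, -234.6, 122.1]
ee_rot: [-180.0, -0.0, 86.0]
force: [0.2, -0.9, -1.9]
gripper_width: 13.9
gripper_force: 11.1
```

```bash
python3 -m crank '[{"grip":0.005,"x":0.004,"y":0,"z":-0.001,"yaw":0},{"grip":0.005,"x":0.008,"y":0,"z":-0.002,"yaw":0},{"grip":0.005,"x":0.012,"y":0,"z":-0.003,"yaw":0},{"grip":0.005,"x":0.016,"y":0,"z":-0.004,"yaw":0},{"grip":0.005,"x":0.02,"y":0,"z":-0.004,"yaw":0}]' 10
python3 -m crank '[{"grip":0.005,"x":0.004,"y":0,"z":-0.001,"yaw":0},{"grip":0.005,"x":0.008,"y":0,"z":-0.001,"yaw":0},{"grip":0.005,"x":0.012,"y":0,"z":-0.001,"yaw":0},{"grip":0.005,"x":0.016,"y":0,"z":-0.001,"yaw":0},{"grip":0.005,"x":0.02,"y":0,"z":-0.001,"yaw":0}]' 10
python3 - <<'E'
from h import *
S=grab_frame("side");cv2.imwrite("pics/b20.png",S[:,:,::-1])
b=S.astype(int);V=b.max(2);B=b[...,0]-b[...,2]
for r in range(262,375,4):
    print("%3d "%r+"".join("n" if B[r,c]>62 else "b" if B[r,c]<-6 else " .:-=+*#%@"[min(9,int(V[r,c])//22)] for c in range(270,410,2)))
E
```

```text
time_s: 40.07
ee_pos: [488.1, -214.7, 126.3]
ee_rot: [180.0, -0.0, 86.0]
force: [-0.2, -0.4, -2.7]
gripper_width: 13.9
gripper_force: 11.1
time_s: 40.48
ee_pos: [489.6, -195.1, 127.4]
ee_rot: [180.0, 0.0, 86.0]
force: [0.7, -1.4, 0.2]
gripper_width: 13.9
gripper_force: 10.0
262 n#%%%+:::.:..:..bbbbbbbbb..bbbbbbbb....:-+===..bbb=*#nnnnnnnnnnnnnnnnn
266 nn#%%%+:...b.....bbbbbbbbbbbbbb...::-=**#*+-:::bb=#####nnnnnnnnnnnnnnn
270 nnn##%%+:.........:bbbbbbb..::--:.....----=+**+-:-*%####nnnnnnnnnnnnnn
274 nnnn##%%+::.:.:.:..b...:----...:::....:+**+==-===++*##%%%#nnnnnnnnnnnn
278 nnnnnn#%%+::::::.:=+**::......::::.::--=-====++**####%%%%%%nnnnnnnnnnn
282 nnnnnnn#%%+:.b..b-++=-::-.......b------===+*##%%%%##%%%%%%%%#nnnnnnnnn
286 nnnnnnnn##%+.bbb::-=++*-.bb:=*-bb--====+**##%%%%%##%%%%%%#*+*nnnnnnnnn
290 nnnnnnnnn*##+bb+##+*****-bb:**+::==+*########%%####%#**++++nnnnnnnnnnn
294 nnnnnnnnnn###+=*##*=+#%@%=b:***--+##############**++++++nnnnnnnnnnnnnn
298 nnnnnnnnnnnn*#######%%@@@%+-+++==---=+*####**++=+++nnnnnnnnnnnnnnnnnnn
302 nnnnnnnnnnnnn*#####%%%%%@%#=++****+++=========+nnnnnnnnnnnnnnnnnnnnnnn

[... 649 characters left out ...]
++=+nnn----=+*n++nn+++*++
342 nnnnnnnnnnnnnnnnnnnnnnnnnnnn+===============-==++++++=+++*+nnnnnn+++++
346 nnnnnnnnnnnnnnnnnnnnnnnnnnnnn====================+++++++++nnnn++++++++
350 nnnnnnnnnnnnnnnnnnnnnnnnnnnnnn=====+==============+++++++++++*nnnnn*++
354 nnnnnnnnnnnnnnnnnnnnnnnnnnnnnnn+=======+nnn+=======+++++++++nnnnnnnnn+
358 nnnnnnnnnnnnnnnnnnnnnnnnnnnnnnnnn+=====+nn++=======+++++++++++*nnnn*++
362 nnnnnnnnnnnnnnnnnnnnnnnnnnnnnnnnnn+=================++++++++++++++++++
366 ++++nnnnnnnnnnnnnnnnnnnnnnnnnnnnnnn+======+===-=====++++++++++++++++++
370 ++++++++nnnnnnnnnnnnnnnnnnnnnnnnnnnn+==============+++++++++++++++++++
374 ++++++++++*nnnnnnnnnnnnnnnnnnnnnnnnnn+============++++++++++++++++++++
```

The foot rode up onto the slab because I raised too much while pressing. I'll go back and retry with a firmer grip, staying low.

```bash
python3 -m crank '[{"grip":0.005,"x":-0.02,"y":0,"z":-0.01,"yaw":0},{"grip":0.005,"x":-0.04,"y":0,"z":-0.01,"yaw":0},{"grip":0.005,"x":-0.06,"y":0,"z":-0.008,"yaw":0},{"grip":0.005,"x":-0.08,"y":0,"z":0,"yaw":0},{"grip":0.005,"x":-0.082,"y":0,"z":0.005,"yaw":0}]' 20
python3 -m crank '[{"grip":0.005,"x":0,"y":0,"z":0.001,"yaw":0},{"grip":0.005,"x":0,"y":0,"z":0.002,"yaw":0},{"grip":0.005,"x":0,"y":0,"z":0.003,"yaw":0},{"grip":0.005,"x":0,"y":0,"z":0.004,"yaw":0},{"grip":0.005,"x":0,"y":0,"z":0.004,"yaw":0}]' 20
python3 -m crank '[{"grip":0.005,"x":0,"y":0,"z":0.001,"yaw":0},{"grip":0.005,"x":0,"y":0,"z":0.002,"yaw":0},{"grip":0.005,"x":0,"y":0,"z":0.003,"yaw":0},{"grip":0.005,"x":0,"y":0,"z":0.004,"yaw":0},{"grip":0.005,"x":0,"y":0,"z":0.004,"yaw":0}]' 20
python3 -m crank '[{"grip":0.005,"x":0,"y":0,"z":0.001,"yaw":0},{"grip":0.005,"x":0,"y":0,"z":0.002,"yaw":0},{"grip":0.005,"x":0,"y":0,"z":0.003,"yaw":0},{"grip":0.005,"x":0,"y":0,"z":0.004,"yaw":0},{"grip":0.005,"x":0,"y":0,"z":0.004,"yaw":0}]' 20
```

```text
time_s: 40.95
ee_pos: [485.8, -281.0, 125.0]
ee_rot: [179.6, 0.3, 85.9]
force: [-2.5, -0.1, 34.8]
gripper_width: 14.2
gripper_force: 23.5
time_s: 41.37
ee_pos: [487.4, -280.0, 124.7]
ee_rot: [179.3, 0.4, 86.0]
force: [-1.7, -0.8, 28.6]
gripper_width: 14.1
gripper_force: 23.8
time_s: 41.78
ee_pos: [489.5, -281.0, 123.7]
ee_rot: [179.0, 0.6, 86.0]
force: [-2.8, -1.2, 40.3]
gripper_width: 14.3
gripper_force: 28.8
time_s: 42.2
ee_pos: [491.2, -282.8, 122.8]
ee_rot: [178.7, 0.8, 86.0]
force: [-4.4, -1.5, 53.1]
gripper_width: 14.5
gripper_force: 33.7
```

Contact came early because the last pass already righted the mug to about 60°, with its foot directly under the grip. I'll relieve the force and drag towards +y on the cork to finish.

```bash
python3 -m crank '[{"grip":0.005,"x":0,"y":0,"z":-0.005,"yaw":0},{"grip":0.005,"x":0,"y":0,"z":-0.01,"yaw":0},{"grip":0.005,"x":0,"y":0,"z":-0.014,"yaw":0},{"grip":0.005,"x":0,"y":0,"z":-0.014,"yaw":0},{"grip":0.005,"x":0,"y":0,"z":-0.014,"yaw":0}]' 15
python3 -m crank '[{"grip":0.005,"x":0.006,"y":0,"z":0,"yaw":0},{"grip":0.005,"x":0.012,"y":0,"z":0,"yaw":0},{"grip":0.005,"x":0.018,"y":0,"z":0.001,"yaw":0},{"grip":0.005,"x":0.024,"y":0,"z":0.002,"yaw":0},{"grip":0.005,"x":0.03,"y":0,"z":0.003,"yaw":0}]' 15
```

```text
time_s: 42.62
ee_pos: [483.9, -276.8, 124.4]
ee_rot: [180.0, -0.0, 86.0]
force: [0.3, 0.9, 6.6]
gripper_width: 13.8
gripper_force: 25.5
time_s: 43.03
ee_pos: [485.3, -246.7, 120.6]
ee_rot: [-179.9, -0.0, 86.0]
force: [-2.1, -0.2, 1.7]
gripper_width: 14.0
gripper_force: 15.0
```

```bash
cat >> h.py <<'E'
def asc(img,r0,r1,c0,c1,sr=4,sc=2):
    b=img.astype(int);V=b.max(2);B=b[...,0]-b[...,2]
    for r in range(r0,r1,sr):
        print("%3d "%r+"".join("n" if B[r,c]>62 else "b" if B[r,c]<-6 else " .:-=+*#%@"[min(9,int(V[r,c])//22)] for c in range(c0,c1,sc)))
E
python3 - <<'E'
from h import *
S=grab_frame("side"); asc(S,282,392,290,400,3)
E
```

```text
282 =:::::...:bbbbbbbbbbbbbbbbbbbb.....:=+**-....:*%%%%nnnn
285 *::::.:.:..bbbbbbbbbbbbbbbbbbb..:=+#%%#*-::b-*%%#**nnnn
288 #+:.:.....:.bbbbbbbbbbbb:b..::-:-*#*+=--==:b=**+++*nnnn
291 ##=:b.:.:.b:bbbbbbbbb...:--::....:--=+*###+-=+++*nnnnnn
294 ##*-.:...b:..bbbbb.:---::.b::...b.*###**++++++nnnnnnnnn
297 n##*:::b::.:.b.:-.:-.....::::....-**+=++++nnnnnnnnnnnnn
300 nn#*+::::::::+*##-::..b...bb:--=+=====+nnnnnnnnnnnnnnnn
303 nnn#*-..:...=#*+=-:-......bb=+=====+*nnnnnnnnnnnnnnnnnn
306 nnnn#*:..b..:--=++::..:++-:b-===+nnnnnnnnnnnnnnnnnnnnnn
309 nnnnn*+:bb:=+*#%%%+:bb-*#+::=*nnnnnnnnnnnnnnnnnnnnnnnnn
312 nnnnnn*=bb+%##%%%%*-bb-*#*-=nnnnnnnnnnnnnnnnnnnnnnnnnnn
315 nnnnnnn*--*%%###*+++-b-*##+*nnnnnnnnnnnnnnnnnnnnnnnnnnn
318 nnnnnnnn*#%#*++++#%%*--+*+=-====+nnnnnnnnnnnnnnnnnnnnnn
321 nnnnnnnnn*++++**#%%%%*=-+***+++====*nnnnnnnnnnnnnnnnnnn
324 nnnnnnnnnnn*nnn%%%%%*=+******+++++==+nnnnnnnnnnnnnnnnnn
327 nnnnnnnnnnnnnn%%%%%+-+********++++++==nnnnnnnnnnnnnnnnn
330 nnnnnnnnnnnnnn####+-=+********+++++++=+nnnnnnn=nnnnnnnn
333 nnnnnnnnnnnnnn###*-=+++*******++++++++=nnnnnnn=nnnnnnnn
336 nnnnnnnnnnnnnn#*
[... 419 characters left out ...]
nnnnn=:-======+++=--======++nnnnn+*nnn*n
360 nnnnnnnnnnnnnnnnnnnnn==----==----========+++++++++++nnn
363 nnnnnnnnnnnnnnnnnnnnnn=====-==============++++++++++nnn
366 nnnnnnnnnnnnnnnnnnnnnnn+=======++=========+++++++++++++
369 nnnnnnnnnnnnnnnnnnnnnnnn+================+++++++++++++*
372 nnnnnnnnnnnnnnnnnnnnnnnnn================++++++++++++++
375 *nnnnnnnnnnnnnnnnnnnnnnnnn+=+==========++++++++++++++++
378 +*n++*nnnnnnnnnnnnnnnnnnnnn===========+++++++++++++++++
381 ++**+++++nnnnnnnnnnnnnnnnnnn========+++++++++++++++++++
384 +++n++++++++nnnnnnnnnnnnnnnnn====++++++++++++++++++++++
387 +++**+++++++++nnnnnnnnnnnnnnnn+++n*++*+++++++++++++++++
390 ++++**+++++++++++*nnnnnnnnnnnnn*++**+++++++++++++++++++
```

The side camera looks into the mouth here: the rim ring spans rows 318–361 and columns about 326–368, and no brown is visible inside. I'll estimate tilt from that.

```bash
python3 - <<'E'
from h import *
s=state();g=s["ee_pos"]+[0,0,5];a=np.radians(86);f=-np.array([np.cos(a),np.sin(a),0]);l=np.array([-f[1],f[0],0]);z=np.array([0,0,1.])
print(g)
for th in(20,30,40,50,60,70,80):
    t=np.radians(th);ax=f*np.sin(t)+z*np.cos(t);rd=f*np.cos(t)-z*np.sin(t)
    c=g+75*rd+17*ax
    P=[proj("side",c+48*(np.cos(q)*rd+np.sin(q)*l)) for q in np.linspace(0,6.28,40)]
    P=np.array(P);foot=g+114*rd-65*ax
    print(th,"rows %.0f-%.0f cols %.0f-%.0f"%(P[:,1].min(),P[:,1].max(),P[:,0].min(),P[:,0].max()),"foot",foot.round(0))
E
```

```text
[ 485.00185749 -245.5003085   125.25970744]
20 rows 314-360 cols 326-371 foot [ 479. -330.   25.]
30 rows 316-362 cols 326-370 foot [ 480. -312.   12.]
40 rows 317-363 cols 325-368 foot [ 482. -291.    2.]
50 rows 318-362 cols 324-366 foot [ 483. -269.   -4.]
60 rows 319-359 cols 322-363 foot [ 485. -246.   -6.]
70 rows 318-355 cols 321-361 foot [ 487. -223.   -4.]
80 rows 318-350 cols 319-358 foot [ 488. -201.    2.]
```

Tilt is about 37°. I'll shift the mug over the mat, then lower along the arc so it stands up.

```bash
python3 -m crank '[{"grip":0.005,"x":0,"y":0,"z":-0.006,"yaw":0},{"grip":0.005,"x":-0.015,"y":0,"z":-0.008,"yaw":0},{"grip":0.005,"x":-0.03,"y":0,"z":-0.008,"yaw":0},{"grip":0.005,"x":-0.045,"y":0,"z":-0.006,"yaw":0},{"grip":0.005,"x":-0.056,"y":0,"z":0,"yaw":0}]' 25 >/dev/null
python3 -m crank '[{"grip":0.005,"x":0.006,"y":0,"z":0.003,"yaw":0},{"grip":0.005,"x":0.013,"y":0,"z":0.007,"yaw":0},{"grip":0.005,"x":0.02,"y":0,"z":0.011,"yaw":0},{"grip":0.005,"x":0.027,"y":0,"z":0.015,"yaw":0},{"grip":0.005,"x":0.033,"y":0,"z":0.02,"yaw":0}]' 12
python3 -m crank '[{"grip":0.005,"x":0.006,"y":0,"z":0.006,"yaw":0},{"grip":0.005,"x":0.012,"y":0,"z":0.012,"yaw":0},{"grip":0.005,"x":0.018,"y":0,"z":0.018,"yaw":0},{"grip":0.005,"x":0.022,"y":0,"z":0.023,"yaw":0},{"grip":0.005,"x":0.026,"y":0,"z":0.028,"yaw":0}]' 12
```

```text
time_s: 43.92
ee_pos: [484.4, -269.4, 101.7]
ee_rot: [179.9, -0.1, 85.9]
force: [-0.2, 3.7, 8.4]
gripper_width: 13.9
gripper_force: 12.0
time_s: 44.33
ee_pos: [485.9, -243.5, 72.9]
ee_rot: [180.0, -0.0, 86.0]
force: [-1.0, 2.4, 3.5]
gripper_width: 13.8
gripper_force: 12.0
```

```bash
python3 -m crank '[{"grip":0.005,"x":0.001,"y":0,"z":0.001,"yaw":0},{"grip":0.005,"x":0.002,"y":0,"z":0.003,"yaw":0},{"grip":0.005,"x":0.002,"y":0,"z":0.004,"yaw":0},{"grip":0.005,"x":0.003,"y":0,"z":0.005,"yaw":0},{"grip":0.005,"x":0.003,"y":0,"z":0.006,"yaw":0}]' 8
python3 - <<'E'
from h import *
s=state();g=s["ee_pos"]+[0,0,5];a=np.radians(86);f=-np.array([np.cos(a),np.sin(a),0]);l=np.array([-f[1],f[0],0]);z=np.array([0,0,1.])
for th in(0,5,10,15,20):
    t=np.radians(th);ax=f*np.sin(t)+z*np.cos(t);rd=f*np.cos(t)-z*np.sin(t)
    c=g+75*rd+17*ax
    P=np.array([proj("side",c+48*(np.cos(q)*rd+np.sin(q)*l)) for q in np.linspace(0,6.28,40)]);foot=g+114*rd-65*ax
    print(th,"rows %.0f-%.0f cols %.0f-%.0f"%(P[:,1].min(),P[:,1].max(),P[:,0].min(),P[:,0].max()),"foot",foot.round(0))
S=grab_frame("side"); asc(S,300,402,300,404,3)
E
```

```text
time_s: 44.75
ee_pos: [486.1, -241.3, 67.1]
ee_rot: [-180.0, -0.0, 86.0]
force: [-0.1, 1.6, 1.4]
gripper_width: 13.9
gripper_force: 8.0
0 rows 322-361 cols 325-370 foot [ 478. -355.    7.]
5 rows 323-364 cols 325-370 foot [ 479. -349.   -3.]
10 rows 324-366 cols 325-370 foot [ 479. -342.  -12.]
15 rows 325-368 cols 325-369 foot [ 480. -334.  -20.]
20 rows 326-370 cols 325-369 foot [ 480. -326.  -28.]
300 b::....bbbbbbbbbbbbb...:---++==-----b:nnnnnnnnnnnnnn
303 .::bb:b.bbbbbbbbb..:-::....:::-=*nnn++nnnnnnnnnnnnnn
306 ::b.::::bbbbb.::--::..:....:*nnnnnnnnnnnnnnnnnnnnnnn
309 ::b::::..::..--:...:::-:...-nnnnnnnnnnnnnnnnnnnnnnnn
312 :::::::=*##+::...b.:.b:-=nnnnnnnnnnnnnnnnnnnnnnnnnnn
315 :.:::.:*#*+=:::b..:-.b+nnnnnnnnnnnnnnnnnnnnnnnnnnnnn
318 +......----=-:...=**=:*nnnnnnnnnnnnnnnnnnnnnnnnnnnnn
321 n=:bb:-=+**nn=bb:=*+--====++*nnnnnnnnnnnnnnnnnnnnnnn
324 nn=b-+*nnnnnnn-bb-=++***+*+++=+*nnnnnnnnnnnnnnnnnnnn
327 nnn-+nnnnnnnnnn:-++**+*++*+*+++=+nnnnnnnnnnnnnnnnnnn
330 nnnnnnnnnnnnnn*=+++*++++****+*+++=nnnnn=-=nnnnnnnnnn
333 nnnnnnnnnnnnnn=++++++++++*++++++++=*=--===nnnnnnnnnn
336 nnnnnnnn
[... 541 characters left out ...]
=++++++*nnnnnn++
366 nnnnnnnnnnnnnnn+=++++++++++++========+++++++++++++++
369 nnnnnnnnnnnnnnnn===++++++++=========+++++++++++++++*
372 +nnnnnnnnnnnnnnnn======+===========+++++++++++++++++
375 ++++nnnnnnnnnnnnnn================++++++++++++++++++
378 ++++++nnnnnnnnnnnnn==============+++++++++++++++++++
381 +++++++++nnnnnnnnnn+===========+++++++++++++++++++++
384 +++++++++++*nnnnnnn+===+===+++++*+*+++++++++++++++++
387 n+++++++++++*n*nnnnnn*+++++***+****+++++++++++++++++
390 n*+++++++++++*n*nnnnnnn*nn**nn*++*+*++++++++++++++++
393 *n++++++++++++*n*nnn***nnn**++n*+*+**+++++++++++++++
396 +n*++++++++++++nn***n***nnnnnnnn*+++++=====+=+++++++
399 +*n*++++++++++++****nn*+**nnnnnnnnnnnnn++++nnn==++++
```

The mug is upright on the mat (rim rows 321–361 match 0° tilt) and empty. Releasing, then on to the near stray.

```bash
python3 -m crank '[{"grip":0.018,"x":0,"y":0,"z":0.001,"yaw":0},{"grip":0.025,"x":0,"y":0,"z":0.001,"yaw":0},{"grip":0.034,"x":0,"y":0,"z":0,"yaw":0},{"grip":0.034,"x":0,"y":0,"z":0,"yaw":0},{"grip":0.034,"x":0,"y":0,"z":-0.01,"yaw":0}]' 20
python3 -m crank '[{"grip":0.034,"x":0,"y":0,"z":-0.02,"yaw":0},{"grip":0.034,"x":0,"y":0,"z":-0.05,"yaw":0},{"grip":0.034,"x":0.02,"y":0,"z":-0.09,"yaw":0},{"grip":0.045,"x":0.05,"y":-0.02,"z":-0.12,"yaw":0},{"grip":0.045,"x":0.09,"y":-0.04,"z":-0.12,"yaw":0}]' 20
python3 - <<'E'
from h import *
S=grab_frame("side");T=grab_frame("top");cv2.imwrite("pics/e1.png",T[:,:,::-1]);cv2.imwrite("pics/e1s.png",S[:,:,::-1])
print("frame",nuts(T,"top",(262,205,378,285),30)); print("mug",nuts(T,"top",(425,260,490,315),20))
print("near",nuts(T,"top",(425,225,460,255),15,112),nuts(S,"side",(360,318,395,348),15))
print("far",nuts(T,"top",(130,215,175,245),15,112),nuts(S,"side",(252,140,285,166),15))
b=T[255:320,425:500].astype(int); ys,xs=np.nonzero(b[...,2]-b[...,0]>6);W=np.array([onz("top",(x+425,y+255),87)[:2] for x,y in zip(xs,ys)],np.float32);print("rim",len(W),cv2.minEnclosingCircle(W),cv2.fitEllipse(cv2.convexHull(W)))
go(576,-295,100,86)
E
```

```text
time_s: 45.22
ee_pos: [485.0, -240.7, 76.0]
ee_rot: [-179.8, -0.1, 86.0]
force: [-0.4, 0.7, 0.5]
gripper_width: 33.7
gripper_force: 0.0
time_s: 45.63
ee_pos: [459.7, -158.7, 202.1]
ee_rot: [179.3, 0.2, 85.8]
force: [0.9, 0.5, 0.5]
gripper_width: 43.7
gripper_force: 0.0
frame [(298.0, [324.5, 225.0], [613.0, -24.0]), (103.5, [295.1, 229.9], [602.0, 44.0])]
mug [(318.5, [478.0, 277.5], [491.0, -375.0]), (40.0, [434.0, 260.0], [531.0, -276.0])]
near [(557.0, [446.5, 239.5], [579.0, -307.0])] [(113.5, [378.1, 335.2], [575.0, -299.0])]
far [(222.5, [153.0, 227.5], [611.0, 380.0])] []
rim 27 ((503.8052978515625, -311.0428466796875), 41.10295867919922) ((488.8870544433594, -305.9712219238281), (81.61636352539062, 90.00908660888672), 174.72903442382812)
at [ 454.4 -153.6  198.9] [179.9  -0.   86.2] F [ 0.4 -1.   0.3] w 44.8 gf 0.0 t 45.7
-> x -0.1329 y 0.1308 z 0.0989 yaw 0.0028
```

```bash
python3 -m crank '[{"grip":0.05,"x":-0.02,"y":0.03,"z":0,"yaw":0.1},{"grip":0.05,"x":-0.04,"y":0.06,"z":0,"yaw":0.21},{"grip":0.05,"x":-0.06,"y":0.09,"z":0,"yaw":0.32},{"grip":0.05,"x":-0.08,"y":0.11,"z":0,"yaw":0.43},{"grip":0.05,"x":-0.1,"y":0.13,"z":0,"yaw":0.54}]' >/dev/null
python3 -m crank '[{"grip":0.05,"x":0,"y":0,"z":0,"yaw":0.11},{"grip":0.05,"x":0,"y":0,"z":0,"yaw":0.22},{"grip":0.05,"x":0,"y":0,"z":0,"yaw":0.33},{"grip":0.05,"x":0,"y":0,"z":0,"yaw":0.44},{"grip":0.05,"x":0,"y":0,"z":0,"yaw":0.55}]' >/dev/null
python3 -m crank '[{"grip":0.05,"x":0,"y":0,"z":0.01,"yaw":0.1},{"grip":0.05,"x":0,"y":0,"z":0.02,"yaw":0.2},{"grip":0.05,"x":0,"y":0,"z":0.03,"yaw":0.3},{"grip":0.05,"x":0,"y":0,"z":0.03,"yaw":0.4},{"grip":0.05,"x":0,"y":0,"z":0.03,"yaw":0.41}]' >/dev/null
python3 - <<'E'
from h import *
go(576,-295,110,0)
E
```

```text
at [ 578.4 -266.2  165.4] [-1.8e+02  1.0e-01 -1.0e-01] F [0.7 0.6 0.1] w 50.0 gf 0.0 t 47.0
-> x -0.0024 y 0.0288 z 0.0554 yaw -0.0014
```

```bash
python3 -m crank '[{"grip":0.05,"x":-0.002,"y":0.015,"z":0.02,"yaw":0},{"grip":0.05,"x":-0.002,"y":0.028,"z":0.04,"yaw":0},{"grip":0.05,"x":-0.002,"y":0.0285,"z":0.06,"yaw":0},{"grip":0.05,"x":-0.002,"y":0.0285,"z":0.07,"yaw":0},{"grip":0.05,"x":-0.002,"y":0.0285,"z":0.075,"yaw":0}]' >/dev/null
python3 -m crank '[{"grip":0.05,"x":0,"y":0,"z":0.02,"yaw":0},{"grip":0.05,"x":0,"y":0,"z":0.04,"yaw":0},{"grip":0.05,"x":0,"y":0,"z":0.06,"yaw":0},{"grip":0.05,"x":0,"y":0,"z":0.07,"yaw":0},{"grip":0.05,"x":0,"y":0,"z":0.072,"yaw":0}]'
python3 - <<'E'
from h import *
go(576,-295,17,0)
E
python3 -m crank '[{"grip":0.04,"x":0,"y":0,"z":0,"yaw":0},{"grip":0.03,"x":0,"y":0,"z":0,"yaw":0},{"grip":0.02,"x":0,"y":0,"z":0,"yaw":0},{"grip":0.02,"x":0,"y":0,"z":0,"yaw":0},{"grip":0.02,"x":0,"y":0,"z":0,"yaw":0}]' 10
python3 -m crank '[{"grip":0.02,"x":0,"y":0,"z":-0.01,"yaw":0},{"grip":0.02,"x":0,"y":0,"z":-0.03,"yaw":0},{"grip":0.02,"x":0,"y":0,"z":-0.06,"yaw":0},{"grip":0.02,"x":0,"y":0,"z":-0.09,"yaw":0},{"grip":0.02,"x":0,"y":0,"z":-0.1,"yaw":0}]' 10
```

```text
time_s: 47.82
ee_pos: [576.2, -293.6, 17.9]
ee_rot: [-179.9, 0.1, 0.1]
force: [-0.5, -0.2, -0.8]
gripper_width: 49.7
gripper_force: 0.0
at [ 576.2 -293.6   17.9] [-1.799e+02  1.000e-01  1.000e-01] F [-0.5 -0.2 -0.8] w 49.7 gf 0.0 t 47.8
-> x -0.0002 y 0.0014 z 0.0009 yaw 0.0019
time_s: 48.23
ee_pos: [577.8, -294.7, 20.7]
ee_rot: [179.9, -0.2, 0.1]
force: [0.3, 0.2, 4.1]
gripper_width: 30.0
gripper_force: 10.0
time_s: 48.65
ee_pos: [579.0, -295.4, 124.7]
ee_rot: [179.8, -0.4, 0.0]
force: [0.2, -0.3, 0.6]
gripper_width: 29.9
gripper_force: 10.0
```

```bash
python3 -m crank '[{"grip":0.02,"x":-0.006,"y":-0.038,"z":0,"yaw":0},{"grip":0.02,"x":-0.014,"y":-0.076,"z":0,"yaw":0},{"grip":0.02,"x":-0.022,"y":-0.115,"z":0,"yaw":0},{"grip":0.02,"x":-0.03,"y":-0.154,"z":0,"yaw":0},{"grip":0.02,"x":-0.038,"y":-0.19,"z":0,"yaw":0}]' >/dev/null
python3 -m crank '[{"grip":0.02,"x":0,"y":-0.025,"z":0,"yaw":0},{"grip":0.02,"x":0,"y":-0.035,"z":0.02,"yaw":0},{"grip":0.02,"x":0,"y":-0.04,"z":0.045,"yaw":0},{"grip":0.02,"x":0,"y":-0.04,"z":0.065,"yaw":0},{"grip":0.02,"x":0,"y":-0.04,"z":0.078,"yaw":0}]' >/dev/null
python3 - <<'E'
from h import *
go(540,-60,38,0)
E
```

```text
at [537.2 -63.4  39.4] [-1.8e+02  2.0e-01  1.0e-01] F [ 0.  -0.3 -0.1] w 29.8 gf 10.0 t 49.5
-> x 0.0028 y -0.0034 z 0.0014 yaw 0.0021
```

```bash
python3 -m crank '[{"grip":0.03,"x":0,"y":0,"z":0.001,"yaw":0},{"grip":0.045,"x":0,"y":0,"z":0.001,"yaw":0},{"grip":0.045,"x":0,"y":0,"z":0.001,"yaw":0},{"grip":0.045,"x":0,"y":0,"z":-0.02,"yaw":0},{"grip":0.05,"x":0,"y":0,"z":-0.06,"yaw":0}]' >/dev/null
python3 -m crank '[{"grip":0.05,"x":0.003,"y":-0.038,"z":-0.02,"yaw":0},{"grip":0.05,"x":0.008,"y":-0.076,"z":-0.03,"yaw":0},{"grip":0.05,"x":0.015,"y":-0.115,"z":-0.03,"yaw":0},{"grip":0.05,"x":0.022,"y":-0.154,"z":-0.03,"yaw":0},{"grip":0.05,"x":0.03,"y":-0.19,"z":-0.03,"yaw":0}]' >/dev/null
python3 -m crank '[{"grip":0.05,"x":0.007,"y":-0.038,"z":0,"yaw":0},{"grip":0.05,"x":0.014,"y":-0.076,"z":0,"yaw":0},{"grip":0.05,"x":0.021,"y":-0.115,"z":0,"yaw":0},{"grip":0.05,"x":0.028,"y":-0.154,"z":0,"yaw":0},{"grip":0.05,"x":0.035,"y":-0.19,"z":0,"yaw":0}]' >/dev/null
python3 - <<'E'
from h import *
go(607.5,389,100,0)
S=grab_frame("side");print(nuts(S,"side",(252,140,285,166),15))
T=grab_frame("top");print("frame",nuts(T,"top",(262,205,378,285),30))
print("near",nuts(T,"top",(425,225,460,255),15,112),"mug",nuts(T,"top",(432,265,484,310),20,100))
b=T[255:320,425:500].astype(int); ys,xs=np.nonzero(b[...,2]-b[...,0]>6);W=np.array([onz("top",(x+425,y+255),87)[:2] for x,y in zip(xs,ys)],np.float32);print("rim",len(W),cv2.fitEllipse(cv2.convexHull(W)))
c=steel(T,(245,200,395,295),85);print([rect_world("top",k,35) for k in c])
E
```

```text
at [603.9 318.2 133.1] [-1.799e+02 -1.000e-01  1.000e-01] F [ 0.2 -0.6 -0.2] w 50.1 gf 0.0 t 50.7
-> x 0.0037 y -0.0708 z 0.0331 yaw 0.0010
[(83.5, [267.8, 154.8], [607.0, 377.0])]
frame [(293.5, [325.0, 224.5], [614.0, -25.0]), (102.0, [295.2, 229.8], [602.0, 43.0]), (88.5, [341.7, 257.7], [537.0, -63.0])]
near [(74.5, [431.5, 248.5], [558.0, -272.0])] mug [(274.5, [452.4, 300.5], [439.0, -315.0]), (62.5, [478.0, 270.0], [508.0, -376.0])]
rim 117 ((482.8516540527344, -305.073486328125), (94.94413757324219, 95.6263198852539), 170.0753173828125)
[array([555.5,   3.7, 222.9, 145. , -89.1]), array([635.8,  79.6,  34.8,  18.7,  89.7]), array([638.6, -47.4,  34.6,  16.3,  89.7])]
```

```bash
python3 - <<'E'
from h import *
T=grab_frame("top");cv2.imwrite("pics/e2.png",T[:,:,::-1])
asc(T,196,302,240,400,3)
asc(T,236,262,420,446,2,1)
E
```

```text
196 --=====-----------------------------=--==-=nnn**--=--=-==-------------nn++++nn*n
199 ------==----------------------=-==========*****=============-----====********==n
202 =-=======-=-======------=--======-========-+*****============-=----==-*******==n
205 --=======-----==========-==============-=====*****==--=-==------===--===*****+=n
208 --=======--:---------=++----------------------++***+-------------===-===-****==n
211 --=======---:-----===-::=-----::------------==+=++------------:---====--==***+=n
214 --=======----b----+b+::=---------------------=+++b+=----.:----:---=====--=***+=n
217 --=======-=+:-----+b+bbb=----------:--------b-=++++b-::::::::::----=====--***+=n
220 =-+-=====---------=-*++++++**+---::::::-:::::--:--::-=--------:-b--======-=**+=n
223 ++*===-++*++-+b++---*++++++=:----::--:::::---:.::-:::---------:----========--+=n
226 ++********++++bbb---*++++-=-:::--::---::::-:-:::::--:=====----:----=====-==---==
229 ++********++=+++==-=***++-===-::=-::::-=-:::::--::::-=====----:----==========-==
232 +********++++++bb=--****=-====----*+:-=---==-----=-=======----:----=========
[... 1662 characters left out ...]
***********************************=======
295 n******************************++*****************+*+++++++++++++*++++***++===-=
298 nnnnnnnnnnnnnnnnnnnnnnnnnnnnnnnnnnnnnnnnnnnnnnnnnnnnnnnnnn*nnnn***n**n***n+--===
301 nnnnnnnnnnnnnnnnnnnnnnnnnnnnnnnn*nnnnnnnnnnnnnnnnnnnnnnnnnnnnnnnnnnnnnnn========
236 *+++++**nnnnnnnnnnnnnnnnnn
238 =+***++*n*nn*nnnnnnnnnnnnn
240 --=****+*nnnnnnnnnnnnnnnnn
242 =-=--=**nn**nnnnnnn***nnnn
244 ---=---=+n*nnnnnnn*nn**n*n
246 ---------=++**nn*****n*n*n
248 ---------=--=+*nnn**n*n***
250 ----------------++*nnnnnnn
252 ==-=---=--------=++*nnnnnn
254 -=-=----=---=--=---=+*nnnn
256 ---------------------=**+*
258 ---------------------:-=++
260 ------------------::::--.b
```

```bash
python3 -m crank '[{"grip":0.06,"x":0.001,"y":-0.02,"z":0,"yaw":0},{"grip":0.06,"x":0.003,"y":-0.045,"z":0,"yaw":0},{"grip":0.06,"x":0.004,"y":-0.07,"z":0.02,"yaw":0},{"grip":0.06,"x":0.004,"y":-0.071,"z":0.045,"yaw":0},{"grip":0.06,"x":0.004,"y":-0.071,"z":0.06,"yaw":0}]' >/dev/null
python3 -m crank '[{"grip":0.06,"x":0,"y":0,"z":0.015,"yaw":0},{"grip":0.06,"x":0,"y":0,"z":0.03,"yaw":0},{"grip":0.06,"x":0,"y":0,"z":0.044,"yaw":0},{"grip":0.06,"x":0,"y":0,"z":0.053,"yaw":0},{"grip":0.06,"x":0,"y":0,"z":0.053,"yaw":0}]'
python3 -m crank '[{"grip":0.045,"x":0,"y":0,"z":0,"yaw":0},{"grip":0.03,"x":0,"y":0,"z":0,"yaw":0},{"grip":0.02,"x":0,"y":0,"z":0,"yaw":0},{"grip":0.02,"x":0,"y":0,"z":0,"yaw":0},{"grip":0.02,"x":0,"y":0,"z":0,"yaw":0}]' 10
```

```text
time_s: 51.72
ee_pos: [606.5, 384.7, 16.8]
ee_rot: [179.9, 0.2, -0.0]
force: [-0.2, 0.4, -0.8]
gripper_width: 60.3
gripper_force: 0.0
time_s: 52.13
ee_pos: [607.7, 387.0, 19.2]
ee_rot: [-180.0, -0.1, 0.0]
force: [0.6, -0.9, 3.4]
gripper_width: 30.2
gripper_force: 10.1
```

Held (30 mm). I'll carry it to about (545,30) in the frame.

```bash
python3 -m crank '[{"grip":0.02,"x":0,"y":0,"z":-0.015,"yaw":0},{"grip":0.02,"x":0,"y":0,"z":-0.04,"yaw":0},{"grip":0.02,"x":0,"y":0,"z":-0.07,"yaw":0},{"grip":0.02,"x":0,"y":0.03,"z":-0.1,"yaw":0},{"grip":0.02,"x":-0.005,"y":0.06,"z":-0.1,"yaw":0}]' >/dev/null
python3 -m crank '[{"grip":0.02,"x":-0.008,"y":0.038,"z":0,"yaw":0},{"grip":0.02,"x":-0.016,"y":0.076,"z":0,"yaw":0},{"grip":0.02,"x":-0.024,"y":0.115,"z":0,"yaw":0},{"grip":0.02,"x":-0.032,"y":0.154,"z":0,"yaw":0},{"grip":0.02,"x":-0.04,"y":0.19,"z":0,"yaw":0}]' >/dev/null
python3 -m crank '[{"grip":0.02,"x":-0.006,"y":0.03,"z":0,"yaw":0},{"grip":0.02,"x":-0.012,"y":0.06,"z":0,"yaw":0},{"grip":0.02,"x":-0.018,"y":0.09,"z":0,"yaw":0},{"grip":0.02,"x":-0.02,"y":0.105,"z":0.02,"yaw":0},{"grip":0.02,"x":-0.02,"y":0.107,"z":0.04,"yaw":0}]' >/dev/null
python3 - <<'E'
from h import *
go(542,30,37,0)
E
```

```text
at [543.1  27.   79.5] [ 1.8e+02 -2.0e-01 -1.0e-01] F [-0.2  0.1 -0.1] w 29.9 gf 10.0 t 53.4
-> x -0.0011 y -0.0030 z 0.0425 yaw -0.0020
```

```bash
python3 -m crank '[{"grip":0.02,"x":0,"y":-0.003,"z":0.015,"yaw":0},{"grip":0.02,"x":0,"y":-0.003,"z":0.03,"yaw":0},{"grip":0.02,"x":0,"y":-0.003,"z":0.04,"yaw":0},{"grip":0.02,"x":0,"y":-0.003,"z":0.043,"yaw":0},{"grip":0.02,"x":0,"y":-0.003,"z":0.043,"yaw":0}]'
python3 -m crank '[{"grip":0.03,"x":0,"y":0,"z":0,"yaw":0},{"grip":0.045,"x":0,"y":0,"z":0,"yaw":0},{"grip":0.045,"x":0,"y":0,"z":0,"yaw":0},{"grip":0.045,"x":0,"y":0,"z":-0.02,"yaw":0},{"grip":0.05,"x":0,"y":0,"z":-0.06,"yaw":0}]' >/dev/null
python3 -m crank '[{"grip":0.05,"x":0,"y":-0.02,"z":-0.04,"yaw":0},{"grip":0.05,"x":-0.02,"y":-0.06,"z":-0.08,"yaw":0},{"grip":0.05,"x":-0.04,"y":-0.1,"z":-0.12,"yaw":0},{"grip":0.05,"x":-0.06,"y":-0.14,"z":-0.12,"yaw":0},{"grip":0.05,"x":-0.08,"y":-0.18,"z":-0.12,"yaw":0}]' >/dev/null
python3 -m crank '[{"grip":0.05,"x":-0.02,"y":-0.035,"z":0,"yaw":0},{"grip":0.05,"x":-0.04,"y":-0.07,"z":0,"yaw":0},{"grip":0.05,"x":-0.07,"y":-0.1,"z":0,"yaw":0},{"grip":0.05,"x":-0.1,"y":-0.13,"z":0,"yaw":0},{"grip":0.05,"x":-0.13,"y":-0.15,"z":0,"yaw":0}]' >/dev/null
python3 -m crank '[{"grip":0.05,"x":-0.02,"y":-0.035,"z":0,"yaw":0},{"grip":0.05,"x":-0.05,"y":-0.07,"z":0,"yaw":0},{"grip":0.05,"x":-0.08,"y":-0.1,"z":0,"yaw":0},{"grip":0.05,"x":-0.12,"y":-0.13,"z":0,"yaw":0},{"grip":0.05,"x":-0.15,"y":-0.15,"z":0,"yaw":0}]'
python3 - <<'E'
from h import *
T=grab_frame("top");S=grab_frame("side");cv2.imwrite("pics/f.png",T[:,:,::-1]);cv2.imwrite("pics/fs.png",S[:,:,::-1])
print("frame",nuts(T,"top",(262,205,378,285),30))
c=steel(T,(245,200,395,295),85);print([rect_world("top",k,35) for k in c])
b=T[255:320,425:500].astype(int); ys,xs=np.nonzero(b[...,2]-b[...,0]>6);W=np.array([onz("top",(x+425,y+255),87)[:2] for x,y in zip(xs,ys)],np.float32);print("rim",len(W),cv2.fitEllipse(cv2.convexHull(W)))
I0=cv2.imread("pics/top0.png").astype(int)
# whole-table dark brown blobs
print("all",[q for q in nuts(T,"top",(0,105,640,440),15,105,60) if q[0]<500])
print("mug interior",nuts(T,"top",(440,268,478,305),20,110))
E
```

```text
time_s: 53.8
ee_pos: [542.4, 32.8, 35.0]
ee_rot: [-180.0, 0.0, 0.1]
force: [0.1, 0.5, 1.0]
gripper_width: 30.3
gripper_force: 10.0
time_s: 55.47
ee_pos: [236.7, 454.8, 208.4]
ee_rot: [-178.7, 1.8, 2.4]
force: [0.1, -0.4, -0.5]
gripper_width: 50.3
gripper_force: 0.0
frame [(309.0, [324.6, 224.5], [614.0, -24.0]), (105.0, [295.2, 229.9], [602.0, 44.0]), (88.5, [341.7, 257.7], [537.0, -63.0]), (88.0, [299.5, 255.2], [543.0, 34.0])]
[array([566.2,  -9. , 251.9, 170.1,  89.8])]
rim 139 ((482.5752868652344, -304.928466796875), (94.75656127929688, 95.98558807373047), 20.124238967895508)
all [(480.5, [514.5, 278.0], [489.0, -460.0]), (309.0, [324.6, 224.5], [616.0, -24.0]), (144.0, [440.0, 294.0], [453.0, -289.0]), (119.0, [435.5, 265.0], [520.0, -280.0]), (105.0, [295.2, 229.9], [604.0, 45.0]), (88.5, [341.7, 257.7], [538.0, -64.0]), (88.0, [299.5, 255.2], [544.0, 34.0]), (64.0, [58.0, 425.5], [159.0, 582.0])]
mug interior [(35.0, [455.4, 301.0], [437.0, -322.0])]
```

```bash
python3 - <<'E'
from h import *
T=cv2.imread("pics/f.png")[:,:,::-1]
print(proj("top",np.array([482.6,-304.9,87])))
asc(T,256,312,424,486,2,1)
G=T.astype(float).mean(2)
for x in(492.4,565,638.4):
  for lo,hi in((85,122),(-141,-104)):
    ys=np.arange(lo,hi,1.5); P=np.array([proj("top",np.array([x,y,35])) for y in ys],np.float32)
    g=cv2.remap(G.astype(np.float32),P[:,0].reshape(1,-1),P[:,1].reshape(1,-1),cv2.INTER_LINEAR)[0]
    print(x,lo,g.astype(int).tolist())
c=steel(T.copy(),(245,200,395,295),85)[0]
W=np.array([onz("top",p,35)[:2] for p in c[:,0].astype(float)])
for s,nm in((1,"+y"),(-1,"-y")):
    for a,b in((485,510),(530,600),(620,645)):
        q=W[(W[:,0]>a)&(W[:,0]<b)&(s*W[:,1]>90)]; print(nm,a,np.median(q[:,1]).round(1) if len(q) else None, (s*q[:,1]).max().round(1))
E
```

```text
[454.92938007 280.35002517]
256 ++++++++++++++++++++++=+++=++++++-=-===-==-=-==-==--=-====--=+
258 ++++++++++++++=+=-======+=---:.b..:----=-=-=--=---=--=--==-=--
260 +++++++++++=+==-====-.bbbb====++===--bbb:--=-----==---==---===
262 ++++++++=-====---::bb====================-bb:--=--=-=---------
264 ++++++======-=-:b-----------===-=-=========+-b:-=----=--=-----
266 ++++==++===+=-b------------====================b:-=======--=-=
268 ++*=--::::::bb------------=***+=================bb:====--====-
270 =:::::--:::bb=------------=*+*+*++==============++b:-=--------
272 -::::::::::b=--=----------=*+**+*+++=============+=b:==--==---
274 ::::::::::b---------------=*+****+**+=============++b-====-=-=
276 **++++==-:b---------------=**+*+*+++*+===============b-=======
278 *##*##**+b-----------------=*+**+++**++============+=b-====-==
280 #######*+b-------=---------=+*+**+++**+==============b-======-
282 ++++++++=b:--=---------=----=+****+*+*+=============-b:====-==
284 -==--=---b-=-----------------=+**+****+==============b-=-=====
286 ==---====-b:---=---------------=++***+======-========.-=======

[... 986 characters left out ...]
01, 104, 103, 101, 101, 105, 109, 108, 100, 92, 96, 99, 103, 106, 109, 109, 105]
565 85 [83, 81, 82, 86, 84, 74, 54, 77, 97, 107, 106, 104, 104, 102, 101, 102, 103, 102, 102, 100, 98, 100, 102, 102, 103]
565 -141 [78, 80, 79, 78, 78, 90, 99, 102, 102, 101, 101, 101, 102, 103, 104, 106, 110, 92, 75, 87, 96, 103, 102, 101, 99]
638.4 85 [102, 102, 103, 103, 101, 98, 113, 116, 107, 103, 101, 101, 102, 102, 101, 102, 102, 99, 98, 98, 94, 95, 97, 102, 106]
638.4 -141 [81, 78, 78, 79, 91, 107, 107, 106, 103, 102, 101, 99, 100, 101, 100, 102, 100, 92, 97, 102, 106, 104, 103, 106, 105]
+y 485 114.2 114.3
+y 530 114.9 117.0
+y 620 115.5 115.6
-y 485 -123.5 134.1
-y 530 -133.1 134.9
-y 620 -133.6 133.8
```

```bash
python3 -c "
from workcell import *
print(job_done())"
```

```text
the job is handed in; nothing more can be done
None
```

The job is handed in: both end bars lie flush against the rail ends, all six walnuts I found (four from the mug, two strays) are in the frame, and the empty mug stands upright on its cork mat about 10 mm off centre, as measured in the last camera images.

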